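# Pull the sloping sash of a drying cabinet shut with the hook pole

### The job

Take the hook pole from its rest, drop its hook into the ring on the drying cabinet's sloping sash and pull the sash down with it until it is pressed firmly into the springy seal, gently and without forcing ring or seal. Then unhook without dragging the sash back up, and lay the pole back in its rest as it was. Keep the robot's own hand off the cabinet, and leave the other things on the bench where they are.

Things in the scene. Friction and masses are not known exactly. Their poses are not given: they have to be found in the camera images.
- pole: hook pole, 240 mm long, 0.11 to 0.21 kg. Origin: middle of its dark wooden handle, 120 long, 16 wide (y, grip across it from straight above), 22 mm deep. In the rest its frame is level and the pole rises 30 degrees towards its +x. A 9 mm steel rod goes on from the handle; 170 mm along the pole from the origin it turns down, square to the pole, into a straight 9 mm prong 45 mm long, the hook.
- hook_tip (a point): lowest point of the hook's prong (end of the prong), in the pole's frame at x 0.1697, y 0, z 0.0460
- rest: fixed wooden pole rest, base 200 x 70 x 12 mm; origin on the bench beneath the handle's middle, x along the pole towards the hook. A saddle with heel stop bears the handle's low end (35 to 60 mm behind its middle), a fork 112 mm ahead the rod; the handle's middle is free to grip. With the pole in place its origin is 80 mm above the rest's origin, the frames parallel.
- cabinet: fixed wooden drying cabinet, 200 deep (x) x 240 wide (y) mm, front 120, back 235 mm high, its top sloping up at 30 degrees towards +x; origin: centre of its underside, front faces -x. A springy seal strip lies hidden under the nosing at the foot of the slope: it pushes back 2 N per mm and needs a squeeze of 6 N or more from the sash.
- ring (a point): centre of the steel ring (screw eye) on the sash: hole 18 mm across, bar 6 mm thick, its plane parallel to the slope and 22 mm above the sash; its post stands on the up-slope side. Its frame: x up the slope, y across, z square out of the slope. It must not be loaded with more than 22 N; some 12 to 15 N of pull along the slope in all seats the sash.
- sash (a joint): travel of the sash down the slope in m, 0 fully up, starts from 0 to 0.012. It stays where it is left: about 5 N of friction along the slope, its own weight helping down with 2 N. It meets the seal somewhere from 0.072 to 0.088, different each time and not measured: to be felt. Friction keeps most of the squeeze when the pull ends, unless the sash is dragged up again.
- mug: white mug, bystander, 94 mm high
- block: small wooden block 45 x 75 x 30 mm, bystander beside the rest
- shell_a: mussel shell 60 mm long, bystander beside the rest
- gold_lid: shallow round lid 73 mm across, bystander beside the cabinet
- brush: flat brush 212 mm long, bystander
- tape: roll of tape 100 mm across, bystander

How it is judged:
By the outcome, as a careful person would: the job done as asked, in the order asked, and still so for the second after the job is handed in, with the robot touching nothing.
It also fails if it takes over 69 s, if anything falls off the work surface, if the arm or the gripper's body presses on something with over 40 N, if the wrist force passes 120 N, or if a joint passes its speed limit or range.

### The arm

A 6-joint arm with a two-finger parallel gripper is mounted at the origin on a cart in front of the work surface, level with it; the furniture and walls round the work are solid. World frame = base frame: x ahead of the robot, y to its left, z up, the work surface at z = 0. Lengths are in m, angles in rad, forces in N, time in s.
With the tool pointing down it reaches from about 0.425 to 0.95 m from the base axis. Payload 3.5 kg.
Tool frame: the origin (TCP) lies at the very end of the fingers, on their centre line; the grasp point (between the pads) lies 19 mm behind it; z points along the fingers, y is the direction in which the jaws open and shut (so a half turn about z gives the same grasp; the last joint's range is limited). The gripper opens to 85 mm and grips with 20 to 120 N. Pads are 22 mm wide; open, the fingers measure 114 mm over their backs; the gripper's body (76 mm by 85 mm) begins 54 mm behind the grasp point. The pads swing forward as they close: fully open they stand 13 mm farther back than shut.
Start: joints at [1.172, 0.286, 1.577, -0, 1.279, -0.15], TCP at [0.166, 0.654, 0.231] pointing down, gripper open.
Joint ranges: [-2.77, 2.77], [-0.9, 2.22], [0.21, 2.48], [-1.53, 4.67], [0.24, 2.81], [-2.84, 2.84]. Speed limits (rad/s): [2.79, 2.79, 3.14, 3.14, 3.14, 3.14].

### API

Orientations are given as a unit quaternion [x, y, z, w].
In Python, from plant import get_state, read_camera, get_calibration, ticket, search_frame, cut_out, pinpoint gives the robot as it stands.
- The arm moves only by the tool move_arm, never from a script. Its argument "plan" is a list that holds one entry, the list of rows, each a list of 7 numbers: the turn, a rotation vector about the tool's x, y, z in degrees, then the shift along the tool's x, y, z in m, then the finger opening in m, from 0 to 0.0854. In form: [[[ax, ay, az, x, y, z, hand], ...]]. A call has exactly 5 rows; each row is the pose to reach, as a shift and turn from the pose measured when the call began, along the tool's axes at that moment; what a row does not reach only later rows make up. A row lasts 1/8 s, in which the tool goes at most 62.5 mm and 10.7 degrees, less where a joint would pass 70% of its speed; a pose out of reach is approached as far as the arm can. A call with a gripper value outside its range is refused whole. The fingers move at their own pace and stop on an object; "force" is the grip in N (left out, the last holds). Time passes only in rows, so rows that repeat a pose let the fingers close, or fill a call up. It gives the time, the measured TCP pose, the force and the opening at its end, in the units of the state.
- get_state(): the state, without advancing time (a new reading comes with each control period).
- read_camera(name): name is "scene" or "top"; returns the picture (480x640x3 uint8, red, green, blue); there is no depth.
- get_calibration(name): a dict with "mtx" (3x3 intrinsics, pixels), "dist_coeffs" ([k1, k2, p1, p2, k3] as OpenCV has them; the pictures are not rectified), "extrinsics" (4x4, takes a point from camera to world coordinates). Camera axes: x right, y up, looking along -z (the intrinsics and any distortion apply to the point x, -y, -z); pixel columns grow to the right and rows downward; lengths in m; the calibration is good to about 2 mm. A picture is of the moment at which its call begins. get_calibration takes no time and is no camera call.
- ticket.sign_off(): hands the job in, once; it reports no verdict.
Trained networks look in the newest picture that a camera, given by its name, has taken for a name from the list of things; names that differ only in an ending like _2 or _b are one class to them, and where a whole thing is asked for, a point or a joint stands for the part that bears it (a point fixed in the world has none). Each returns a list of dicts, best first, with "p" (0 to 1); they miss things now and then, are a little off and sometimes report something else, mostly with a low value. They report only what shows in the picture. A call takes as long as a camera call.
- search_frame(camera, query): "centre" ([column, row] in pixels, amid what is visible of it).
- cut_out(camera, query): "pixels" (480x640 bool, what is visible of it) and "centre" ([column, row] in pixels, amid what is visible of it).
- pinpoint(camera, query): "centre" ([column, row] in pixels: a listed point, or the origin of a listed thing).
The state is a dict: "time": time; "qpos": joint angles; "dq": joint speeds; "joint_efforts": joint torques, N m; "eef_pos": TCP position; "tcp_rot": TCP orientation; "contact_force": force on the tool from outside, world axes, zero at the start; "wrist_torque": the same for the moment, N m; "opening": opening from 0.0 (shut) to 1.0 (fully open).
Only numpy, scipy, OpenCV 4.12 (cv2) and the standard library are available. Lean on these libraries where they do the work, as an engineer would, in place of code of your own. Each camera call takes 0.05 s, during which the arm holds its last target.

## Working session

There is one attempt and no reset: what is moved stays moved. The work goes in short steps, Python scripts to look and compute and a tool call to move; the robot and the scene stay as the last step left them, time stands still between calls to the robot, and variables do not carry over. Pictures are saved under pics/ and viewed, and the job is handed in when it is done.

Besides the shell and the picture viewer there is one more tool, called after ">>>" by a JSON object that holds its "fn" and its "kwargs". move_arm: Moves the arm, as the interface text tells. Its arguments: {"type":"object","properties":{"plan":{"type":"array","items":{"type":"array","items":{"type":"array","items":{"type":"number"}}}},"force":{"type":"number"}},"required":["plan"]}

```bash
ls; mkdir -p pics; python3 - <<'E'
from plant import *
import cv2,numpy as np
print(get_state())
for n in ("scene","top"):
    im=read_camera(n); cv2.imwrite(f"pics/{n}0.png",im[:,:,::-1])
    c=get_calibration(n); print(n,c)
E
```

```text
pics
{'time': 0.0, 'qpos': array([ 1.17194808e+00,  2.87201382e-01,  1.57813738e+00, -3.44719130e-05,
        1.27860342e+00, -1.49988869e-01]), 'dq': array([-3.81279005e-05, -3.61445617e-04, -1.65775367e-03, -7.06422725e-04,
       -2.15405636e-05, -3.91611261e-06]), 'joint_efforts': array([ 9.84156250e-04, -4.05979657e+01, -2.92625803e+01, -4.70515727e-05,
        5.90561220e-03, -4.99210870e-06]), 'eef_pos': array([0.1659714 , 0.65361441, 0.22994481]), 'tcp_rot': array([ 1.24103819e-01,  9.92268543e-01, -1.13527923e-03, -3.02464009e-04]), 'contact_force': array([ 0.69783671,  0.2170747 , -0.35674325]), 'wrist_torque': array([-0.04168346,  0.02288807, -0.02410262]), 'opening': 1.0013542577919963}
scene {'mtx': array([[479.94663357,   0.        , 325.11495162],
       [  0.        , 479.94663357, 233.43651825],
       [  0.        ,   0.        ,   1.        ]]), 'dist_coeffs': array([-0.05497867,  0.        ,  0.        ,  0.        ,  0.        ]), 'extrinsics': array([[ 0.66190346,  0.34790171, -0.66396401, -0.24834503],
       [-0.7494642 ,  0.32332267, -0.57772473, -0.81718547],
       [ 0.01368319,  0.88001525,  0.47474828,  0.80993474],
       [ 0.        ,  0.        ,  0.        ,  1.        ]])}
top {'mtx': array([[456.5692905 ,   0.        , 318.02322669],
       [  0.        , 456.5692905 , 243.4004237 ],
       [  0.        ,   0.        ,   1.        ]]), 'dist_coeffs': array([-0.08565807,  0.        ,  0.        ,  0.        ,  0.        ]), 'extrinsics': array([[-2.76884152e-02,  9.96479408e-01, -7.91336886e-02,
         5.39335776e-01],
       [-9.99613696e-01, -2.77923250e-02, -2.11800281e-04,
        -4.33047805e-02],
       [-2.41036381e-03,  7.90972546e-02,  9.96863990e-01,
         1.39628002e+00],
       [ 0.00000000e+00,  0.00000000e+00,  0.00000000e+00,
         1.00000000e+00]])}
```

View pics/scene0.png

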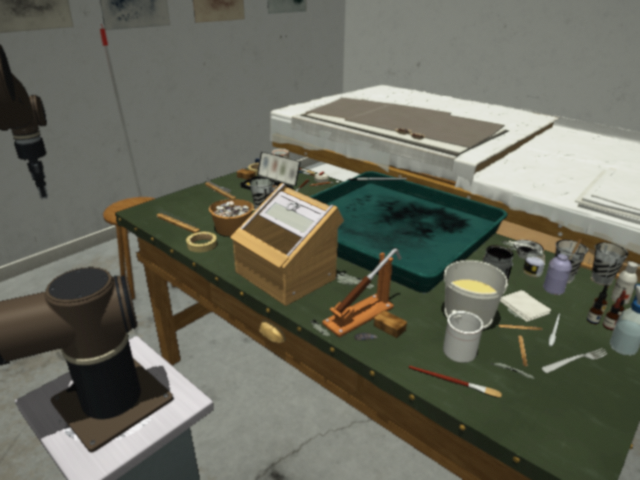

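View pics/top0.png

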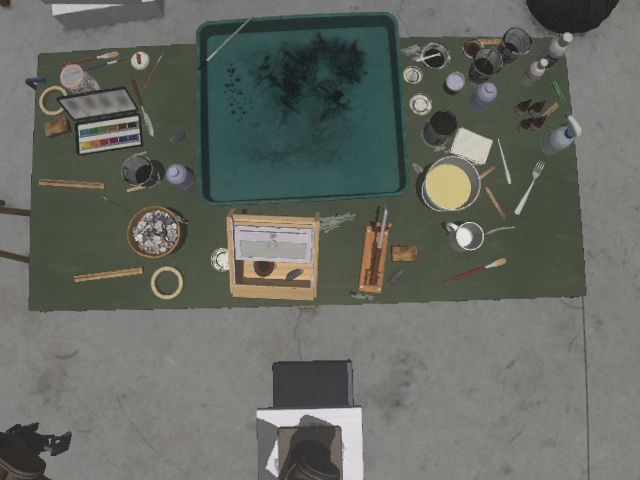

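The scene view shows the cabinet at about (290,245) and the pole in its rest at (365,295). In the top view the cabinet is at (273,255), its ring near (273,243), and the pole runs from (368,290) to (383,208).

```bash
cat > h.py <<'E'
from plant import *
import cv2,numpy as np
from scipy.spatial.transform import Rotation as R
from scipy.optimize import least_squares
C={n:get_calibration(n) for n in("scene","top")}
def proj(n,P):
    c=C[n];E=c["extrinsics"];P=np.atleast_2d(P)
    p=(P-E[:3,3])@E[:3,:3]; p=p*[1,-1,-1]
    return cv2.projectPoints(p.reshape(-1,1,3),np.zeros(3),np.zeros(3),c["mtx"],c["dist_coeffs"])[0].reshape(-1,2)
def ray(n,uv):
    c=C[n];E=c["extrinsics"]
    q=cv2.undistortPoints(np.array(uv,float).reshape(1,1,2),c["mtx"],c["dist_coeffs"]).ravel()
    d=E[:3,:3]@np.array([q[0],-q[1],-1]); return E[:3,3],d/np.linalg.norm(d)
def atz(n,uv,z):
    o,d=ray(n,uv); return o+d*(z-o[2])/d[2]
def tri(a,b):
    o1,d1=ray("scene",a);o2,d2=ray("top",b)
    t=np.linalg.lstsq(np.c_[d1,-d2],o2-o1,rcond=None)[0]
    p,q=o1+d1*t[0],o2+d2*t[1]; return (p+q)/2,np.linalg.norm(p-q)
E
python3 - <<'E'
from h import *
im={n:read_camera(n) for n in C}
for q in ("pole","hook_tip","rest","cabinet","ring","block","shell_a","gold_lid"):
    r={}
    for n in C:
        r[n]=pinpoint(n,q)[:2]; print(q,n,[(np.round(x["centre"],1).tolist(),round(x["p"],2)) for x in r[n]])
    if r["scene"] and r["top"]: 
        p,e=tri(r["scene"][0]["centre"],r["top"][0]["centre"]);print("  ->",p.round(4),round(e,4))
print(get_state()["time"])
for n,(a,b,c,d) in {"scene":(225,175,405,345),"top":(215,195,415,305)}.items():
    k=4 if n=="top" else 4
    s=im[n][b:d,a:c,::-1]; s=cv2.resize(s,None,fx=k,fy=k,interpolation=cv2.INTER_CUBIC); cv2.imwrite(f"pics/{n}_z.png",s[:600])
E
```

```text
pole scene [([354.5, 294.5], 0.78), ([199.5, 246.6], 0.41)]
pole top [([375.1, 264.3], 0.7)]
  -> [ 0.5779 -0.2051  0.0777] 0.003
hook_tip scene [([401.0, 259.4], 0.85)]
hook_tip top [([385.9, 205.8], 0.76)]
  -> [ 0.7405 -0.2363  0.1247] 0.0023
rest scene [([456.4, 346.5], 0.74), ([357.4, 319.8], 0.64)]
rest top [([375.2, 265.2], 0.95)]
  -> [ 0.6384 -0.3383 -0.0469] 0.2589
cabinet scene [([286.0, 272.8], 0.9)]
cabinet top [([278.1, 262.5], 0.89)]
  -> [0.5968 0.0775 0.0112] 0.0064
ring scene [([289.2, 204.9], 0.66)]
ring top [([220.1, 259.8], 0.69), ([273.3, 244.1], 0.62)]
  -> [0.6356 0.1723 0.2024] 0.1133
block scene [([389.7, 330.9], 0.84)]
block top [([457.0, 235.3], 0.57), ([400.1, 253.9], 0.56)]
  -> [ 0.6022 -0.3915  0.0693] 0.1577
shell_a scene [([366.4, 337.5], 0.5), ([288.7, 204.5], 0.31)]
shell_a top [([391.0, 275.7], 0.53)]
  -> [ 0.547  -0.2677 -0.0121] 0.0064
gold_lid scene []
gold_lid top [([222.0, 260.3], 0.93)]
1.0
```

```bash
python3 -c "
import cv2
for n in('scene','top'): print(cv2.imread(f'pics/{n}_z.png').shape)"
```

```text
(600, 720, 3)
(440, 800, 3)
```

View pics/scene_z.png

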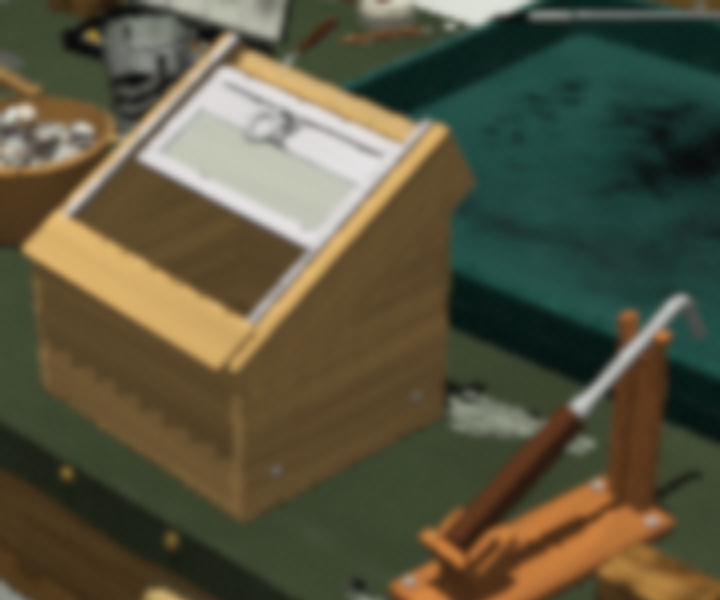

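View pics/top_z.png

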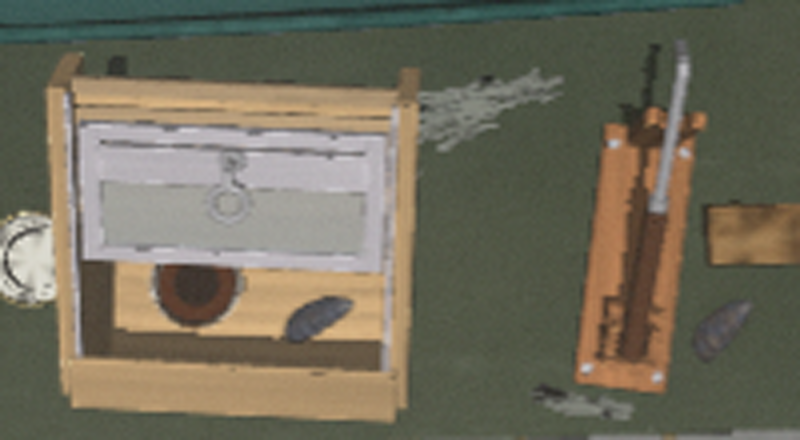

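```bash
cat > fit.py <<'E'
from h import *
def sc(x,y):return ((x+.5)/4-.5+225,(y+.5)/4-.5+175)
def tp(x,y):return ((x+.5)/4-.5+215,(y+.5)/4-.5+195)
def T(p,L):
    c,s=np.cos(p[2]),np.sin(p[2]);L=np.atleast_2d(L)
    return np.c_[p[0]+c*L[:,0]-s*L[:,1],p[1]+s*L[:,0]+c*L[:,1],L[:,2]]
def fit(obs,p0):
    def f(p): return np.concatenate([(proj(n,T(p,L))[0]-uv) for n,L,uv in obs])
    r=least_squares(f,p0,loss="soft_l1"); return r.x,f(r.x).reshape(-1,2)
cab=[("scene",(-.1,-.12,0),sc(240,520)),("scene",(-.1,.12,0),sc(43,388)),("scene",(.1,-.12,0),sc(441,418))]
rest=[("top",(.0 ,0,.080),(375.1,264.3)),("scene",(0,0,.080),(354.5,294.5)),
 ("scene",(.1697,0,.126),(401,259.4)),("top",(.1697,0,.126),(385.9,205.8)),("top",(0,0,0),(375.2,265.2)),("scene",(0,0,0),(357.4,319.8)),
 ("top",(-.052,0,.05),tp(632,358)),("top",(.1472,0,.165),tp(682,45))]
if __name__=="__main__":
    pc,r=fit(cab,[.6,.08,0]); print("cab",pc.round(4),np.degrees(pc[2]));print(r.round(1))
    pr,r=fit(rest,[.6,-.2,-.1]); print("rest",pr.round(4),np.degrees(pr[2]));print(r.round(1))
    im={n:cv2.imread(f"pics/{n}0.png") for n in C}
    for n,(a,b,c,d) in {"scene":(225,175,405,325),"top":(215,195,415,305)}.items():
        s=cv2.resize(im[n][b:d,a:c],None,fx=4,fy=4,interpolation=cv2.INTER_CUBIC)
        def L(p,pts,col):
            q=((proj(n,T(p,pts))-[a,b]+.5)*4-.5)
            cv2.polylines(s,[np.round(q).astype(int).reshape(-1,1,2)],False,col,1)
        b0=np.array([(-.1,-.12,0),(-.1,.12,0),(.1,.12,0),(.1,-.12,0),(-.1,-.12,0)],float)
        t0=b0+[0,0,.12];t0[2:4,2]=.235
        L(pc,b0,(0,0,255));L(pc,t0,(0,255,255))
        rb=np.array([(-.1,-.035,.012),(-.1,.035,.012),(.1,.035,.012),(.1,-.035,.012),(-.1,-.035,.012)])
        
        L(pr,rb,(255,255,0))
        L(pr,[(-.052,0,.05),(0,0,.08),(.1472,0,.165),(.1697,0,.126)],(0,255,0))
        cv2.imwrite(f"pics/{n}_fit.png",s)
E
python3 fit.py
```

```text
cab [ 0.6004  0.0828 -0.0824] -4.721361989217288
[[-0.1  1. ]
 [-0.4 -0.6]
 [ 0.6 -0.6]]
rest [ 0.5762 -0.209  -0.1508] -8.638392944008618
[[ 1.1  0.9]
 [ 1.4  0.1]
 [ 0.6 -1.2]
 [-0.9 -1. ]
 [-2.3  0.8]
 [-2.8 -0.8]
 [ 0.3 -1.1]
 [ 1.   4.7]]
```

View pics/scene_fit.png

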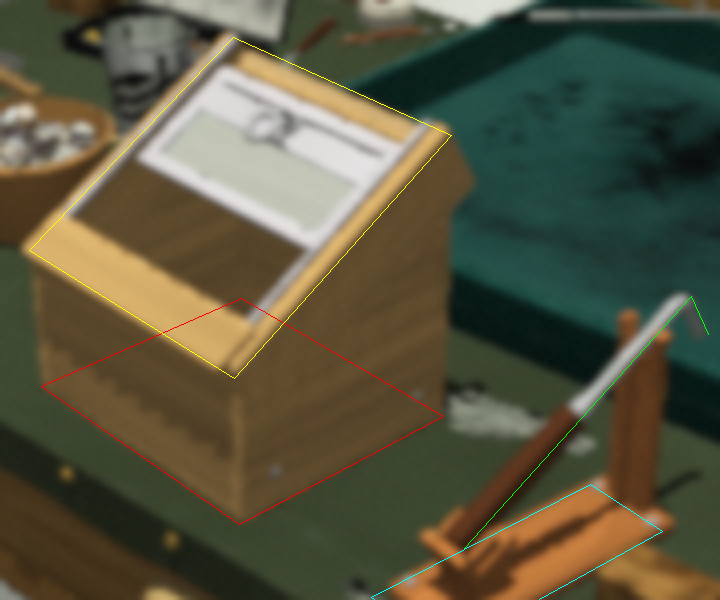

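View pics/top_fit.png

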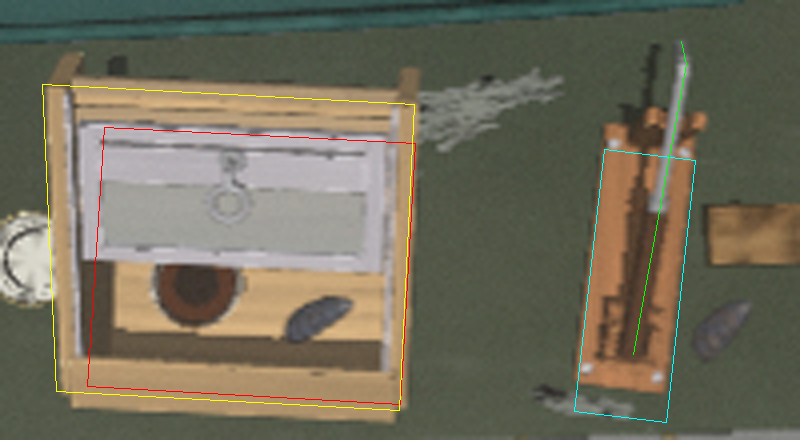

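```bash
python3 - <<'E'
import cv2
im={n:cv2.imread(f"pics/{n}0.png") for n in("scene","top")}
cv2.imwrite("pics/ps.png",cv2.resize(im["scene"][242:317,328:408],None,fx=8,fy=8,interpolation=cv2.INTER_CUBIC))
cv2.imwrite("pics/pt.png",cv2.resize(im["top"][200:300,350:420],None,fx=6,fy=6,interpolation=cv2.INTER_CUBIC))
cv2.imwrite("pics/rs.png",cv2.resize(im["scene"][192:222,268:318],None,fx=14,fy=14,interpolation=cv2.INTER_CUBIC))
cv2.imwrite("pics/rt.png",cv2.resize(im["top"][224:264,245:300],None,fx=14,fy=14,interpolation=cv2.INTER_CUBIC))
E
```

```text
(no output)
```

View pics/ps.png

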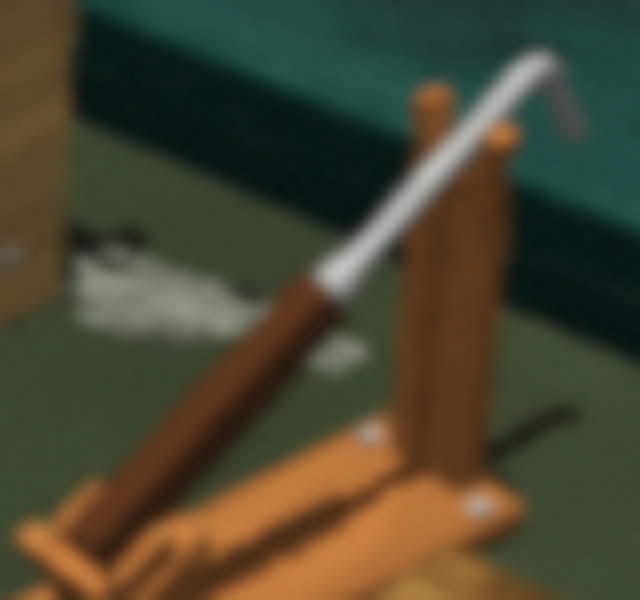

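View pics/pt.png

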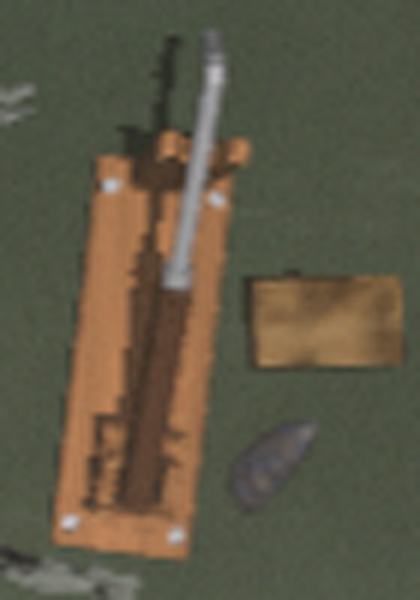

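View pics/rs.png

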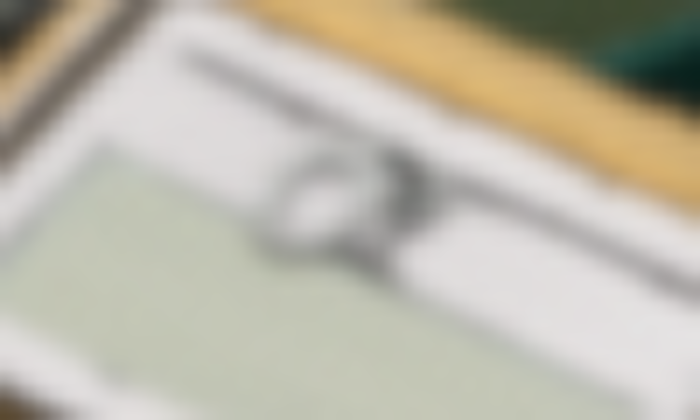

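View pics/rt.png

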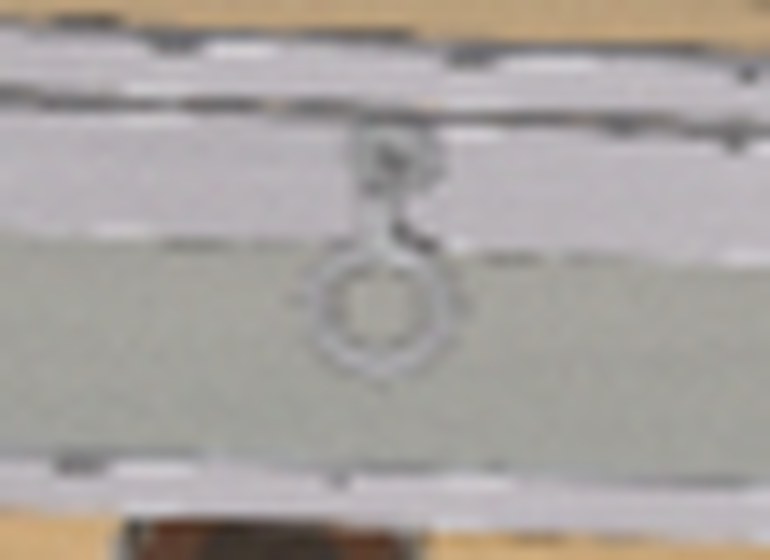

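```bash
cat > pole.py <<'E'
from fit import *
def s8(x,y,k,a,b): return np.array(((x+.5)/k-.5+a,(y+.5)/k-.5+b))
S=lambda x,y:s8(x,y,8,328,242)
Tt=lambda x,y:s8(x,y,6,350,200)
c,s=np.cos(np.pi/6),np.sin(np.pi/6)
ax=lambda d:np.array((d*c,0,d*s))
tip=np.array((.1697,0,.046))
# normal offset top of rod at bend: centreline used
obs=[("scene",ax(.168),S(545,60)),("scene",ax(.060),S(328,288)),("scene",tip,S(577,132)),
     ("top",ax(.168),Tt(213,72)),("top",ax(.060),Tt(176,285)),("top",tip,Tt(211,38)),("top",ax(-.058),Tt(140,503)),("scene",ax(-.05),S(102,525))]
def pose(p,L):
    return np.array(p[:3])+R.from_euler("zy",[p[3],p[4]]).apply(L)
def f(p): return np.concatenate([proj(n,pose(p,L))[0]-uv for n,L,uv in obs])
if __name__=="__main__":
    for fr in (0,1):
        g=(lambda p:f(p)) if fr else (lambda p:f([*p,0]))
        r=least_squares(g,[.58,-.205,.08,-.15]+[0]*fr,loss="soft_l1")
        print(r.x.round(4),np.degrees(r.x[3:]),"\n",r.fun.reshape(-1,2).round(1).tolist())
    p,e=tri(s8(325,205,14,268,192),s8(382,310,14,245,224)); print("ring",p.round(4),e)
    corners=[((70,523),(176,537),(110,186),(217,200))]
    for q in corners[0]: print(atz("top",Tt(*q),.012).round(4))
E
python3 pole.py
```

```text
[ 0.5732 -0.2051  0.0818 -0.1622] [-9.29349062] 
 [[-0.2, -0.4], [0.6, -0.2], [0.7, -0.2], [0.2, 0.7], [-0.4, 0.6], [-0.4, -0.1], [-1.3, 0.0], [0.8, 0.8]]
[ 0.5724 -0.2057  0.084  -0.1558  0.0255] [-8.92571125  1.45880529] 
 [[-0.0, -0.2], [0.7, -0.4], [0.6, 0.3], [0.0, 0.3], [-0.2, 0.6], [-0.6, -0.1], [-0.8, 0.6], [0.8, 0.2]]
ring [0.629  0.077  0.2235] 0.002386471556415572
[ 0.5142 -0.17    0.012 ]
[ 0.5056 -0.2232  0.012 ]
[ 0.6842 -0.1963  0.012 ]
[ 0.6755 -0.2505  0.012 ]
```

```bash
cat > mv.py <<'E'
from h import *
def toolR(yaw_deg,pitch_deg=0):
    # tool down, tool x at yaw+180, jaw axis = pole y; pitch: world rotation about pole y (+ = nose down)
    Rz=R.from_euler("z",yaw_deg,degrees=True)
    base=R.from_matrix(np.array([[-1,0,0],[0,1,0],[0,0,-1.]]))
    return Rz*R.from_euler("y",pitch_deg,degrees=True)*base
def rows(pos,Rt,s=None):
    s=s or get_state(); R0=R.from_quat(s["tcp_rot"])
    rv=(R0.inv()*Rt).as_rotvec(degrees=True); d=R0.inv().apply(np.array(pos)-s["eef_pos"])
    return rv.round(1).tolist()+d.round(4).tolist()
def show():
    s=get_state(); r=R.from_quat(s["tcp_rot"]); z=r.apply([0,0,1]); y=r.apply([0,1,0])
    yaw=np.degrees(np.arctan2(-y[0],y[1])); 
    print("t",round(s["time"],2),"pos",s["eef_pos"].round(4),"yaw",round(yaw,2),"z",z.round(3),"q",s["qpos"].round(3),"F",s["contact_force"].round(2),"M",s["wrist_torque"].round(2),"op",round(s["opening"],3))
E
python3 - <<'E'
from mv import *
show()
a=toolR(-9)
for p in [(.3,.45,.32),(.47,.16,.34),(.57,-.1,.3),(.609,-.211,.2)]: print(rows(p,a))
E
```

```text
t 1.0 pos [0.1662 0.6542 0.2313] yaw -14.25 z [ 0. -0. -1.] q [ 1.172  0.286  1.577 -0.     1.279 -0.15 ] F [-0.62  0.1  -0.04] M [0.02 0.01 0.01] op 1.004
[0.0, 0.0, -5.3, -0.18, -0.165, -0.0887]
[0.0, 0.0, -5.3, -0.4161, -0.4042, -0.1087]
[0.0, 0.0, -5.3, -0.5771, -0.6316, -0.0687]
[0.0, 0.0, -5.3, -0.6422, -0.7295, 0.0313]
```

>>> {"fn": "move_arm", "kwargs": {"plan": [[[0,0,-1,-0.035,-0.03,-0.02,0.085],[0,0,-2,-0.07,-0.065,-0.045,0.085],[0,0,-3,-0.11,-0.1,-0.065,0.085],[0,0,-4,-0.145,-0.135,-0.085,0.085],[0,0,-5.3,-0.185,-0.175,-0.095,0.085]]]}}

```text
time: 1.62
eef_pos: [0.3033, 0.438, 0.3281]
tcp_rot: [0.077, 0.997, 0.001, 0.001]
contact_force: [1.1, 0.3, -0.1]
opening: 0.991
```

```bash
python3 - <<'E'
from mv import *
show()
a=toolR(-9)
for p in [(.47,.16,.34),(.57,-.1,.3),(.609,-.211,.2)]: print(rows(p,a))
E
```

```text
t 1.62 pos [0.3033 0.438  0.3281] yaw -8.87 z [ 0.002  0.002 -1.   ] q [ 0.775 -0.093  1.81  -0.     1.421 -0.641] F [ 1.08  0.28 -0.09] M [ 0.01 -0.06 -0.03] op 0.991
[0.1, 0.1, 0.1, -0.2076, -0.249, -0.012]
[0.1, 0.1, 0.1, -0.3464, -0.4905, 0.0277]
[0.1, 0.1, 0.1, -0.4019, -0.5944, 0.1275]
```

>>> {"fn": "move_arm", "kwargs": {"plan": [[[0,0,0,-0.04,-0.048,-0.003,0.085],[0,0,0,-0.08,-0.096,-0.005,0.085],[0,0,0,-0.12,-0.144,-0.008,0.085],[0,0,0,-0.16,-0.19,-0.01,0.085],[0,0,0,-0.195,-0.24,-0.01,0.085]]]}}

```text
time: 2.25
eef_pos: [0.4598, 0.1689, 0.3386]
tcp_rot: [0.077, 0.997, 0.001, 0.002]
contact_force: [0.1, 0.0, 0.2]
opening: 0.995
```

```bash
python3 - <<'E'
from mv import *
show()
a=toolR(-9)
for p in [(.57,-.1,.3),(.609,-.211,.2)]: print(rows(p,a))
E
```

```text
t 2.25 pos [0.4598 0.1689 0.3386] yaw -8.87 z [ 0.004  0.002 -1.   ] q [ 0.144 -0.2    1.887  0.002  1.451 -1.272] F [0.1  0.   0.23] M [0.04 0.01 0.05] op 0.995
[0.2, 0.2, 0.1, -0.1503, -0.2488, 0.0383]
[0.2, 0.2, 0.1, -0.2056, -0.3528, 0.1382]
```

>>> {"fn": "move_arm", "kwargs": {"plan": [[[0,0,0,-0.03,-0.053,0.0,0.085],[0,0,0,-0.06,-0.106,0.005,0.085],[0,0,0,-0.095,-0.16,0.01,0.085],[0,0,0,-0.13,-0.21,0.02,0.085],[0,0,0,-0.155,-0.26,0.035,0.085]]]}}

```text
time: 2.88
eef_pos: [0.5739, -0.114, 0.3038]
tcp_rot: [0.078, 0.997, 0.001, 0.003]
contact_force: [0.3, 1.0, -0.9]
opening: 0.995
```

```bash
python3 - <<'E'
from mv import *
show()
a=toolR(-9)
for p in [(.609,-.211,.2),(.609,-.2112,.0825)]: print(rows(p,a))
D=np.array([(.286,1.577,.1662,.6542,.2313),(-.093,1.81,.3033,.438,.3281),(-.2,1.887,.4598,.1689,.3386)])
s=get_state();D=np.r_[D,[[*s["qpos"][1:3],*s["eef_pos"]]]]
def f(p,D=D):
    rho=np.sqrt(D[:,2]**2+D[:,3]**2-.101**2);a=D[:,0];b=a+D[:,1]
    return np.r_[p[0]*np.sin(a)+p[1]*np.sin(b)+p[2]-rho,p[0]*np.cos(a)+p[1]*np.cos(b)+p[3]-D[:,4]]
r=least_squares(f,[.4,.4,0,.1]);print(r.x,r.fun.round(4))
E
```

```text
t 2.88 pos [ 0.5739 -0.114   0.3038] yaw -8.9 z [ 0.006  0.002 -1.   ] q [-0.371  0.039  1.725  0.004  1.373 -1.787] F [ 0.26  0.95 -0.85] M [0.03 0.06 0.02] op 0.995
[0.2, 0.3, 0.1, -0.0491, -0.0907, 0.1038]
[0.2, 0.3, 0.1, -0.0485, -0.0912, 0.2213]
[ 0.4335793   0.5708109  -0.00125292 -0.0202412 ] [ 0.0003  0.0001  0.0003 -0.0007 -0.      0.0002 -0.0001 -0.0001]
```

```bash
python3 - <<'E'
from mv import *
a=toolR(-9)
for p in [(.599,-.2096,.17),(.599,-.2096,.0765)]: print(rows(p,a))
E
```

```text
[0.2, 0.3, 0.1, -0.0388, -0.0909, 0.1337]
[0.2, 0.3, 0.1, -0.0383, -0.0912, 0.2272]
```

>>> {"fn": "move_arm", "kwargs": {"plan": [[[0,0,0,-0.02,-0.045,0.035,0.085],[0.2,0.3,0.1,-0.038,-0.091,0.075,0.085],[0.2,0.3,0.1,-0.0385,-0.091,0.12,0.085],[0.2,0.3,0.1,-0.0385,-0.091,0.16,0.085],[0.2,0.3,0.1,-0.0385,-0.091,0.17,0.085]]]}}

```text
time: 3.5
eef_pos: [0.5969, -0.2087, 0.13]
tcp_rot: [0.079, 0.997, 0.001, -0.003]
contact_force: [-0.0, 0.8, 0.1]
opening: 0.997
```

```bash
python3 - <<'E'
from mv import *
show()
a=toolR(-9)
print(rows((.599,-.2096,.0765),a))
im=read_camera("scene"); cv2.imwrite("pics/g1.png",cv2.resize(im[200:350,280:480,::-1],None,fx=4,fy=4,interpolation=cv2.INTER_CUBIC))
im=read_camera("top"); cv2.imwrite("pics/g1t.png",cv2.resize(im[180:330,300:500,::-1],None,fx=4,fy=4,interpolation=cv2.INTER_CUBIC))
E
```

```text
t 3.5 pos [ 0.5969 -0.2087  0.13  ] yaw -9.02 z [-0.006  0.002 -1.   ] q [-4.960e-01  2.950e-01  1.760e+00 -1.000e-03  1.093e+00 -1.909e+00] F [-0.02  0.82  0.08] M [0.07 0.01 0.03] op 0.997
[0.1, -0.4, -0.0, -0.0026, -0.0006, 0.0535]
```

View pics/g1.png

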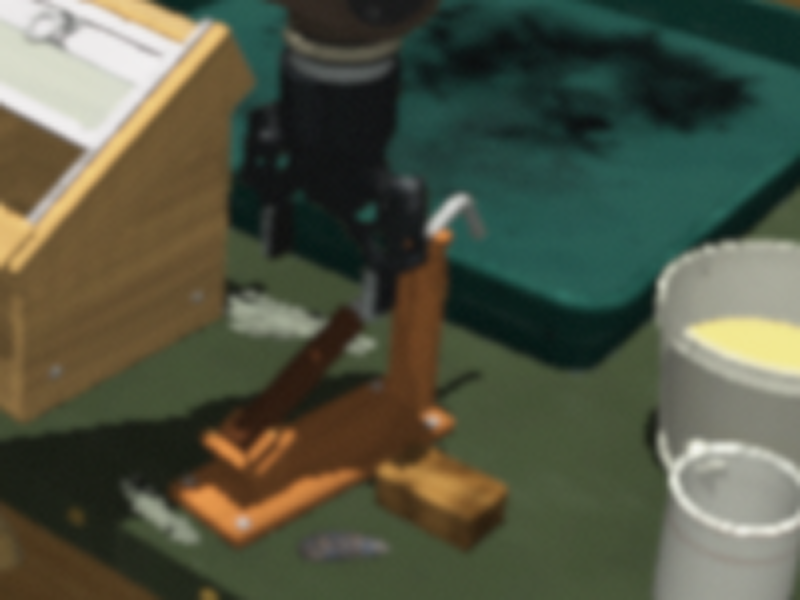

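View pics/g1t.png

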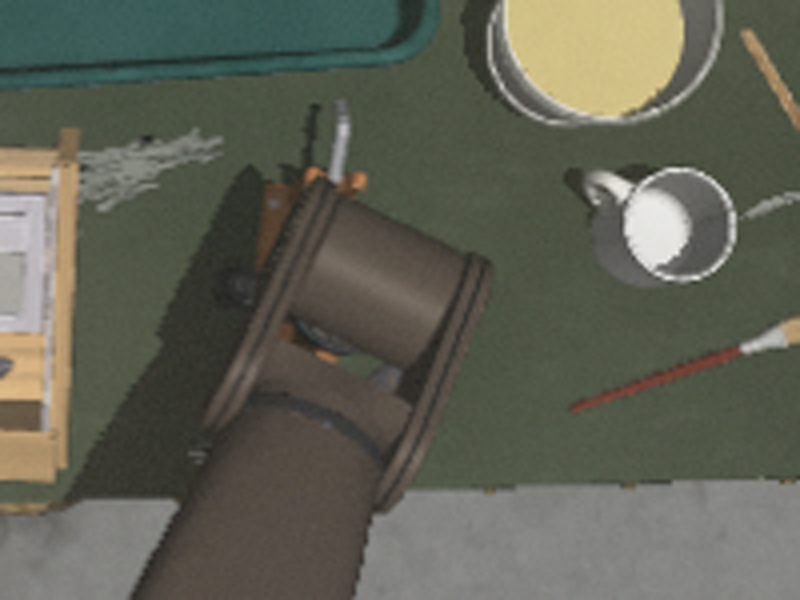

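The hand stands over the upper handle with a finger on each side of it: finger tips at (268,250) and (372,310), handle top at (345,320) in the crop. Next I descend and grip.

>>> {"fn": "move_arm", "kwargs": {"plan": [[[0,-0.2,0,-0.0015,-0.0006,0.018,0.085],[0.1,-0.4,0,-0.0026,-0.0006,0.036,0.085],[0.1,-0.4,0,-0.0026,-0.0006,0.0535,0.085],[0.1,-0.4,0,-0.0026,-0.0006,0.0535,0.085],[0.1,-0.4,0,-0.0026,-0.0006,0.0535,0.05]]], "force": 30}}

```text
time: 4.22
eef_pos: [0.6011, -0.2103, 0.0796]
tcp_rot: [0.078, 0.997, -0.001, 0.003]
contact_force: [-0.4, 0.1, 0.2]
opening: 0.812
```

>>> {"fn": "move_arm", "kwargs": {"plan": [[[0,0,0,0,0,0,0.03],[0,0,0,0,0,0,0.02],[0,0,0,0,0,0,0.01],[0,0,0,0,0,0,0.01],[0,0,0,0,0,0,0.01]]], "force": 30}}

```text
time: 4.85
eef_pos: [0.6013, -0.2105, 0.0802]
tcp_rot: [0.078, 0.997, -0.001, 0.003]
contact_force: [-0.6, 0.3, 3.0]
opening: 0.181
```

```bash
python3 - <<'E'
from mv import *
show()
E
```

```text
t 4.85 pos [ 0.6013 -0.2105  0.0802] yaw -8.99 z [ 0.006 -0.003 -1.   ] q [-0.496  0.36   1.779 -0.     0.996 -1.91 ] F [-0.59  0.29  2.97] M [-0.01  0.2   0.  ] op 0.181
```

>>> {"fn": "move_arm", "kwargs": {"plan": [[[0,0,0,0,0,0,0.01],[0,0,0,0,0,0,0.01],[0,0,0,0,0,0,0.01],[0,0,0,0,0,-0.002,0.01],[0,0,0,0,0,-0.005,0.01]]], "force": 110}}

```text
time: 5.48
eef_pos: [0.6007, -0.2101, 0.0842]
tcp_rot: [0.078, 0.997, -0.001, 0.002]
contact_force: [-0.1, -0.7, -1.4]
opening: 0.167
```

```bash
python3 - <<'E'
from mv import *
show()
s=get_state();print(s["tcp_rot"])
E
```

```text
t 5.47 pos [ 0.6007 -0.2101  0.0842] yaw -8.99 z [ 0.004 -0.002 -1.   ] q [-0.496  0.354  1.779  0.     1.004 -1.91 ] F [-0.09 -0.68 -1.37] M [ 0.   -0.01  0.01] op 0.167
[ 7.83631922e-02  9.96921813e-01 -9.91915334e-04  2.26372227e-03]
```

```bash
cat > tool.py <<'E'
from mv import *
Rg=R.from_quat([.0784,.99692,-.001,.003]); pg=np.array([.6013,-.2105,.0802])
pole_p=np.array([.5732,-.2055,.0805]); pole_R=R.from_euler("z",-9.0,degrees=True)
# pole in tool
tR=Rg.inv()*pole_R; tp_=Rg.inv().apply(pole_p-pg)
TIP=np.array([.1697,0,.046])
ring0=np.array([.629,.077,.2235]); YAW=-4.6
cR=R.from_euler("z",YAW,degrees=True)*R.from_euler("y",-30,degrees=True) # ring frame: x up slope
def tool_for(tip,yaw=YAW,pitch=0):
    PR=R.from_euler("z",yaw,degrees=True)*R.from_euler("y",pitch,degrees=True)
    Rt=PR*tR.inv(); po=np.array(tip)-PR.apply(TIP)
    return po-Rt.apply(tp_),Rt
def tip_now(s=None):
    s=s or get_state(); Rt=R.from_quat(s["tcp_rot"]); PR=Rt*tR
    return s["eef_pos"]+Rt.apply(tp_)+PR.apply(TIP),PR
def inring(p,ring=ring0): return cR.inv().apply(np.array(p)-ring)
E
python3 - <<'E'
from tool import *
print(tip_now()[0])
tip=ring0+cR.apply([0,0,.05]); p,Rt=tool_for(tip); print("hover",p,rows(p,Rt))
print(rows((.6,-.21,.22),Rg))
E
```

```text
[ 0.74027652 -0.23164584  0.13026658]
hover [0.46332793 0.08978527 0.22050127] [-0.0, -0.1, -4.4, 0.1819, 0.2745, -0.1376]
[-0.0, -0.1, 0.0, 0.0001, -0.0002, -0.1358]
```

>>> {"fn": "move_arm", "kwargs": {"plan": [[[0,0,0,0,0,-0.025,0.01],[0,0,0,0,0,-0.06,0.01],[0,0,0,0,0,-0.1,0.01],[0,0,0,0.01,0.015,-0.14,0.01],[0,0,-1,0.03,0.045,-0.17,0.01]]]}}

```text
time: 6.1
eef_pos: [0.5777, -0.1611, 0.2559]
tcp_rot: [0.07, 0.998, -0.001, 0.003]
contact_force: [0.9, 0.0, -1.3]
opening: 0.169
```

>>> {"fn": "move_arm", "kwargs": {"plan": [[[0,0,-0.5,0.03,0.045,-0.005,0.01],[0,0,-1,0.06,0.09,-0.005,0.01],[0,0,-2,0.09,0.135,-0.005,0.01],[0,0,-3,0.12,0.18,-0.005,0.01],[0,0,-3.4,0.14,0.21,-0.005,0.01]]]}}

```text
time: 6.72
eef_pos: [0.467, 0.0684, 0.2591]
tcp_rot: [0.04, 0.999, -0.001, 0.003]
contact_force: [0.8, -0.5, -1.1]
opening: 0.168
```

```bash
python3 - <<'E'
from tool import *
show()
for h in (.05,.025):
    tip=ring0+cR.apply([0,0,h]); p,Rt=tool_for(tip); print("hover",p,rows(p,Rt))
E
```

```text
t 6.72 pos [0.467  0.0684 0.2591] yaw -4.57 z [ 0.006 -0.003 -1.   ] q [-0.069 -0.202  2.03  -0.003  1.306 -1.559] F [ 0.84 -0.51 -1.06] M [ 0.03  0.04 -0.02] op 0.168
hover [0.46332793 0.08978527 0.22050127] [-0.0, 0.0, 0.0, 0.0056, 0.0211, 0.0385]
hover [0.47578767 0.08878278 0.19885064] [-0.0, 0.0, 0.0, -0.0067, 0.0212, 0.0602]
```

Next I hover with the tip 25 mm above the ring plane, then look.

>>> {"fn": "move_arm", "kwargs": {"plan": [[[0,0,0,0.003,0.012,0.01,0.01],[0,0,0,0.0055,0.021,0.025,0.01],[0,0,0,0.0055,0.021,0.0385,0.01],[0,0,0,-0.0005,0.021,0.05,0.01],[0,0,0,-0.0067,0.021,0.06,0.01]]]}}

```text
time: 7.35
eef_pos: [0.4764, 0.0878, 0.1979]
tcp_rot: [0.041, 0.999, -0.001, 0.003]
contact_force: [-0.2, 0.4, -0.2]
opening: 0.164
```

```bash
cat > look.py <<'E'
import sys
from tool import *
tag=sys.argv[1]
show()
im={n:read_camera(n) for n in C}
print("tip(fk) in ring frame",(inring(tip_now()[0])*1000).round(1))
for n,(a,b,w,h,k) in {"scene":(250,170,80,60,10),"top":(240,205,72,54,11)}.items():
    s=cv2.resize(im[n][b:b+h,a:a+w,::-1],None,fx=k,fy=k,interpolation=cv2.INTER_CUBIC)
    def pt(P,col):
        q=((proj(n,P)[0]-[a,b]+.5)*k-.5).round().astype(int); cv2.drawMarker(s,tuple(int(v) for v in q),col,cv2.MARKER_CROSS,14,1); return q
    t,PR=tip_now()
    print(n,"tip fk px",pt(t,(0,255,0)),"bend",pt(t+PR.apply(np.array([-.5,0,.866])*.045),(255,255,0)),"ring0",pt(ring0,(0,0,255)))
    cv2.imwrite(f"pics/{n}_{tag}.png",s)
E
python3 look.py h1
```

```text
t 7.35 pos [0.4764 0.0878 0.1979] yaw -4.64 z [ 0.006 -0.003 -1.   ] q [-0.026 -0.115  2.069 -0.003  1.182 -1.515] F [-0.18  0.38 -0.19] M [0.02 0.04 0.03] op 0.164
tip(fk) in ring frame [-0.7 -0.9 23.4]
scene tip fk px [384 316] bend [319 210] ring0 [416 366]
top tip fk px [343 503] bend [319 592] ring0 [352 456]
```

View pics/scene_h1.png

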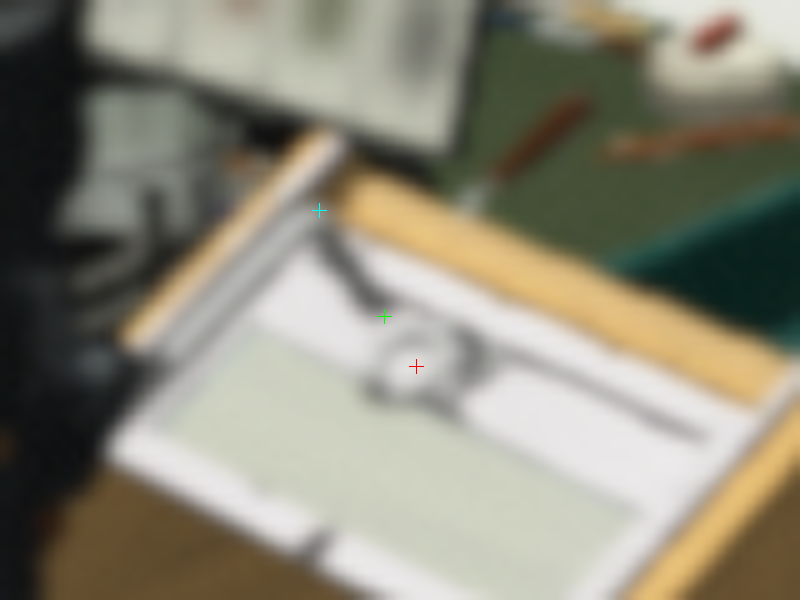

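View pics/top_h1.png

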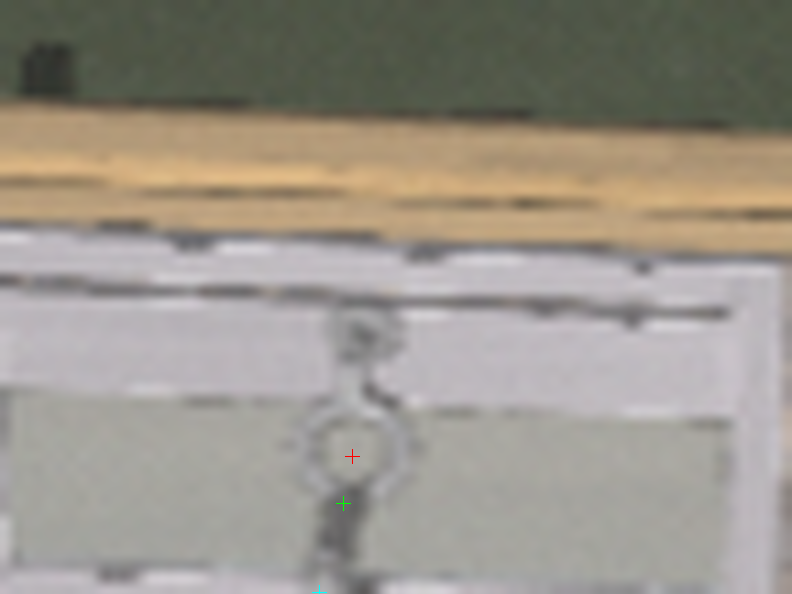

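The prong, in top (346,490) and scene (376,304), points straight at the ring, at top (357,447) and scene (416,362). Extended, its axis passes within about 1 mm of the ring's centre, so I insert along the slope normal.

```bash
python3 - <<'E'
from tool import *
for h in (.010,-.004,-.013):
    tip=ring0+cR.apply([0,-.0012,h]); p,Rt=tool_for(tip); print(h,rows(p,Rt))
E
```

```text
0.01 [-0.1, -0.1, -0.0, -0.0073, -0.0003, 0.0116]
-0.004 [-0.1, -0.1, -0.0, -0.0143, -0.0003, 0.0237]
-0.013 [-0.1, -0.1, -0.0, -0.0187, -0.0003, 0.0315]
```

>>> {"fn": "move_arm", "kwargs": {"plan": [[[0,0,0,-0.0035,-0.0003,0.006,0.01],[0,0,0,-0.0073,-0.0003,0.0116,0.01],[0,0,0,-0.0095,-0.0003,0.0155,0.01],[0,0,0,-0.012,-0.0003,0.0197,0.01],[0,0,0,-0.0143,-0.0003,0.0237,0.01]]]}}

```text
time: 8.07
eef_pos: [0.4904, 0.0864, 0.1736]
tcp_rot: [0.04, 0.999, -0.001, 0.002]
contact_force: [0.4, 0.8, -1.0]
opening: 0.17
```

```bash
python3 look.py h2; python3 - <<'E'
from tool import *
for h in (-.004,-.013):
    tip=ring0+cR.apply([0,-.0012,h]); p,Rt=tool_for(tip); print(h,rows(p,Rt))
E
```

```text
t 8.07 pos [0.4904 0.0864 0.1736] yaw -4.63 z [ 0.004 -0.003 -1.   ] q [-0.028 -0.054  2.059 -0.003  1.132 -1.517] F [ 0.44  0.84 -1.  ] M [-0.02  0.01  0.02] op 0.17
tip(fk) in ring frame [-0.4 -1.3 -4.8]
scene tip fk px [425 379] bend [361 277] ring0 [416 366]
top tip fk px [360 449] bend [336 534] ring0 [352 456]
-0.004 [-0.1, -0.2, -0.0, -0.0001, 0.0, -0.0005]
-0.013 [-0.1, -0.2, -0.0, -0.0046, 0.0, 0.0073]
```

View pics/scene_h2.png

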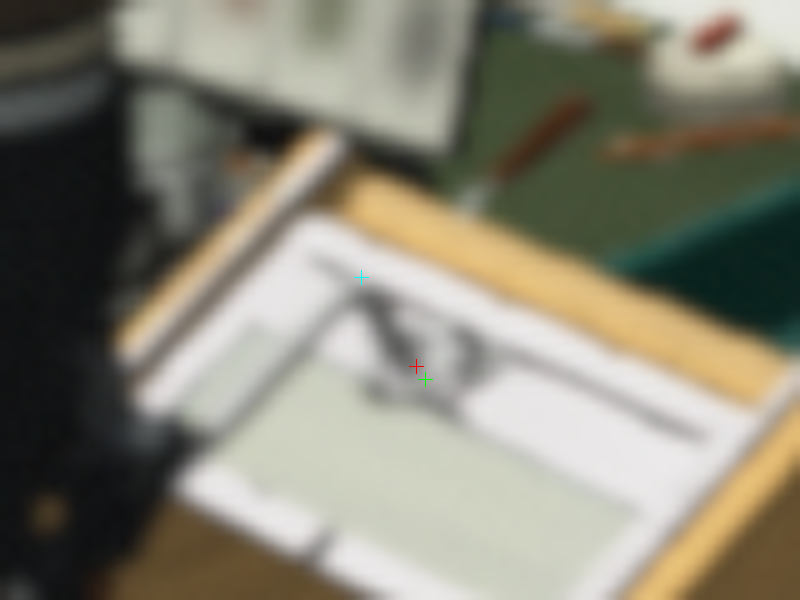

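View pics/top_h2.png

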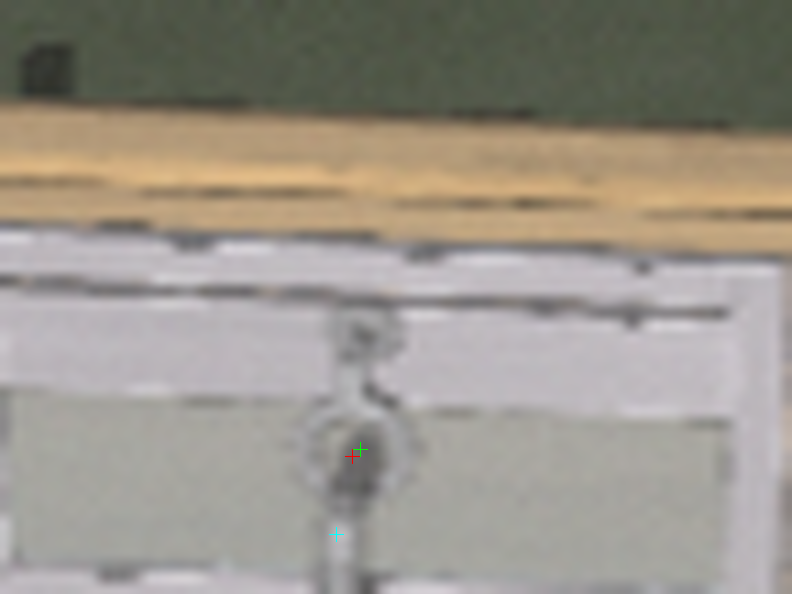

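The prong's end is inside the ring, at top (363,437) against the ring centre at (357,447), with no contact force. I insert deeper with a 1 mm sideways correction.

>>> {"fn": "move_arm", "kwargs": {"plan": [[[0,0,0,-0.001,0.001,0.002,0.01],[0,-0.2,0,-0.0025,0.001,0.0035,0.01],[0,-0.2,0,-0.004,0.001,0.006,0.01],[0,-0.2,0,-0.005,0.001,0.008,0.01],[0,-0.2,0,-0.005,0.001,0.008,0.01]]]}}

```text
time: 8.8
eef_pos: [0.4951, 0.087, 0.165]
tcp_rot: [0.04, 0.999, -0.001, 0.003]
contact_force: [-0.3, 0.8, -1.4]
opening: 0.167
```

```bash
python3 look.py h3; python3 - <<'E'
from tool import *
p,Rt=tool_for(ring0+cR.apply([-.01,-.0005,-.014]));print(rows(p,Rt))
E
```

```text
t 8.8 pos [0.4951 0.087  0.165 ] yaw -4.64 z [ 0.006 -0.003 -1.   ] q [-0.027 -0.033  2.057 -0.003  1.113 -1.515] F [-0.27  0.8  -1.37] M [-0.05 -0.02 -0.04] op 0.167
tip(fk) in ring frame [  0.   -0.3 -13.8]
scene tip fk px [436 397] bend [373 296] ring0 [416 366]
top tip fk px [360 431] bend [336 515] ring0 [352 456]
[-0.1, 0.0, -0.0, 0.0086, -0.0002, 0.0051]
```

View pics/scene_h3.png

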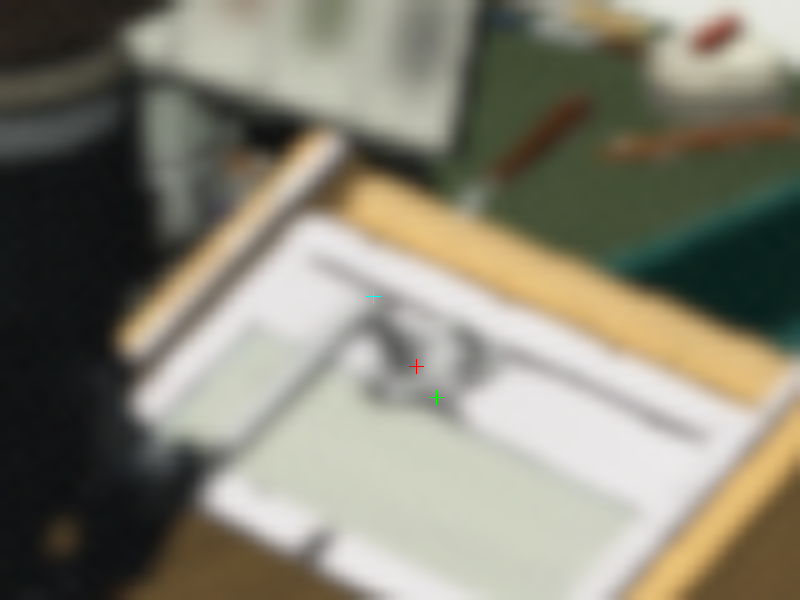

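View pics/top_h3.png

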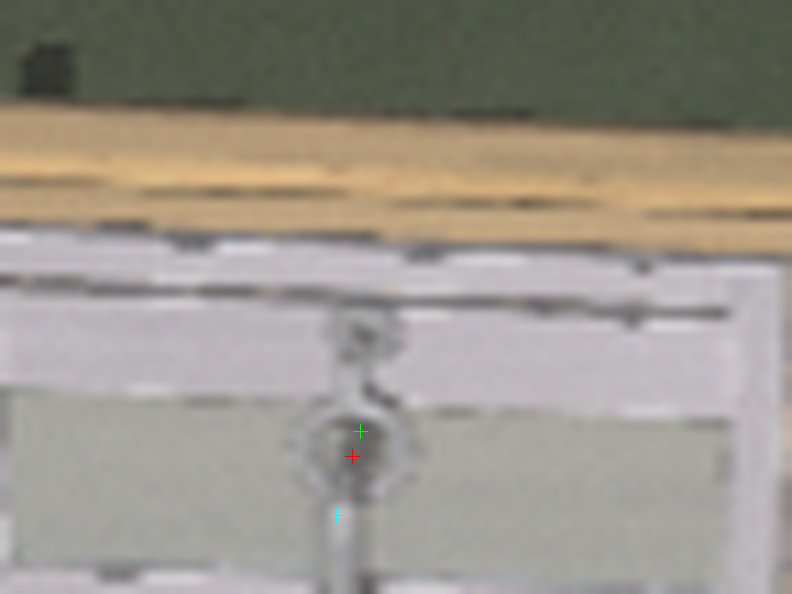

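The hook is in the ring: in the top view the prong shows inside the hole at (360,445), and the rod ends in the bend at (345,500). Now I start pulling down the slope.

>>> {"fn": "move_arm", "kwargs": {"plan": [[[0,0,0,0.0017,0,0.001,0.01],[0,0,0,0.0034,0,0.002,0.01],[0,0,0,0.0052,0,0.003,0.01],[0,0,0,0.0069,0,0.004,0.01],[0,0,0,0.0086,0,0.005,0.01]]]}}

```text
time: 9.52
eef_pos: [0.4871, 0.0876, 0.1606]
tcp_rot: [0.041, 0.999, -0.002, 0.004]
contact_force: [3.2, -0.2, 0.0]
opening: 0.17
```

```bash
cat > st.py <<'E'
from tool import *
show(); t,PR=tip_now(); s=get_state()
F=s["contact_force"]-np.array([0.2,.3,-1.2])
print("tip",(inring(t)*1000).round(1),"F along slope x,y,n",cR.inv().apply(F).round(2))
E
python3 st.py
```

```text
t 9.53 pos [0.4871 0.0876 0.1606] yaw -4.64 z [ 0.008 -0.003 -1.   ] q [-0.026 -0.047  2.079 -0.004  1.102 -1.514] F [ 3.21 -0.19  0.03] M [-0.11 -0.44  0.01] op 0.17
tip [ -9.2  -0.4 -13.5] F along slope x,y,n [ 3.25 -0.25 -0.45]
```

>>> {"fn": "move_arm", "kwargs": {"plan": [[[0,0,0,0.0026,0,0.0015,0.01],[0,0,0,0.0052,0,0.003,0.01],[0,0,0,0.0078,0,0.0045,0.01],[0,0,0,0.0104,0,0.006,0.01],[0,0,0,0.013,0,0.0075,0.01]]]}}

```text
time: 10.15
eef_pos: [0.4741, 0.0886, 0.153]
tcp_rot: [0.041, 0.999, -0.002, 0.004]
contact_force: [3.8, -1.0, -0.4]
opening: 0.164
```

```bash
python3 look.py p1; python3 st.py; python3 - <<'E'
from tool import *
p,Rt=tool_for(ring0+cR.apply([-.04,-.0005,-.014]));print(rows(p,Rt))
E
```

```text
t 10.15 pos [0.4741 0.0886 0.153 ] yaw -4.65 z [ 0.008 -0.003 -1.   ] q [-0.024 -0.068  2.113 -0.004  1.088 -1.512] F [ 3.84 -1.   -0.41] M [-0.1  -0.49 -0.03] op 0.164
tip(fk) in ring frame [-24.9  -0.4 -13.8]
scene tip fk px [380 458] bend [315 358] ring0 [416 366]
top tip fk px [360 525] bend [337 612] ring0 [352 456]
t 10.25 pos [0.4736 0.0886 0.1527] yaw -4.65 z [ 0.007 -0.003 -1.   ] q [-0.024 -0.068  2.114 -0.004  1.089 -1.512] F [ 1.77 -0.55  0.18] M [-0.09 -0.36 -0.06] op 0.164
tip [-24.9  -0.4 -13.8] F along slope x,y,n [ 2.1  -0.72  0.38]
[-0.1, 0.0, -0.1, 0.013, -0.0002, 0.0075]
```

View pics/top_p1.png

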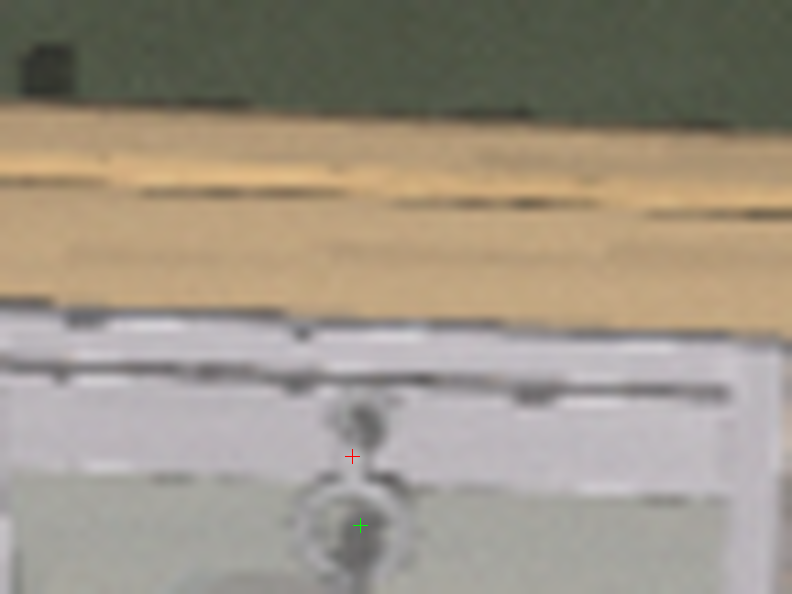

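>>> {"fn": "move_arm", "kwargs": {"plan": [[[0,0,0,0.0026,0,0.0015,0.01],[0,0,0,0.0052,0,0.003,0.01],[0,0,0,0.0078,0,0.0045,0.01],[0,0,0,0.0104,0,0.006,0.01],[0,0,0,0.013,0,0.0075,0.01]]]}}

```text
time: 10.88
eef_pos: [0.4606, 0.0897, 0.145]
tcp_rot: [0.041, 0.999, -0.002, 0.004]
contact_force: [2.3, -1.2, 0.2]
opening: 0.162
```

```bash
python3 st.py
```

```text
t 10.88 pos [0.4606 0.0897 0.145 ] yaw -4.65 z [ 0.007 -0.003 -1.   ] q [-0.023 -0.088  2.148 -0.004  1.075 -1.511] F [ 2.33 -1.19  0.21] M [-0.1  -0.52 -0.1 ] op 0.162
tip [-40.1  -0.4 -13.8] F along slope x,y,n [ 2.65 -1.31  0.1 ]
```

>>> {"fn": "move_arm", "kwargs": {"plan": [[[0,0,0,0.0026,0,0.0015,0.01],[0,0,0,0.0052,0,0.003,0.01],[0,0,0,0.0078,0,0.0045,0.01],[0,0,0,0.0104,0,0.006,0.01],[0,0,0,0.013,0,0.0075,0.01]]]}}

```text
time: 11.5
eef_pos: [0.4475, 0.0907, 0.1374]
tcp_rot: [0.041, 0.999, -0.002, 0.004]
contact_force: [2.6, -1.3, 1.1]
opening: 0.164
```

```bash
python3 st.py
```

```text
t 11.5 pos [0.4475 0.0907 0.1374] yaw -4.65 z [ 0.007 -0.003 -1.   ] q [-0.021 -0.108  2.182 -0.004  1.061 -1.509] F [ 2.62 -1.34  1.14] M [-0.16 -0.54 -0.17] op 0.164
tip [-55.3  -0.5 -13.9] F along slope x,y,n [ 3.37 -1.44  0.76]
```

>>> {"fn": "move_arm", "kwargs": {"plan": [[[0,0,0,0.0013,-0.0003,0.0008,0.01],[0,0,0,0.0026,-0.0005,0.0015,0.01],[0,0,0,0.0039,-0.0007,0.0023,0.01],[0,0,0,0.0052,-0.0008,0.003,0.01],[0,0,0,0.0065,-0.001,0.0038,0.01]]]}}

```text
time: 12.12
eef_pos: [0.4409, 0.0904, 0.1335]
tcp_rot: [0.04, 0.999, -0.001, 0.004]
contact_force: [3.2, 1.3, 0.4]
opening: 0.168
```

```bash
python3 st.py
```

```text
t 12.12 pos [0.4409 0.0904 0.1335] yaw -4.62 z [ 0.007 -0.003 -1.   ] q [-0.022 -0.119  2.2   -0.003  1.054 -1.511] F [3.2  1.31 0.44] M [ 0.17 -0.56  0.25] op 0.168
tip [-62.8  -1.2 -14. ] F along slope x,y,n [ 3.34  1.25 -0.04]
```

>>> {"fn": "move_arm", "kwargs": {"plan": [[[0,0,0,0.0009,0,0.0005,0.01],[0,0,0,0.0017,0,0.001,0.01],[0,0,0,0.0026,0,0.0015,0.01],[0,0,0,0.0035,0,0.002,0.01],[0,0,0,0.0044,0,0.0025,0.01]]]}}

```text
time: 12.75
eef_pos: [0.4365, 0.0908, 0.131]
tcp_rot: [0.04, 0.999, -0.001, 0.004]
contact_force: [3.3, 0.8, 0.9]
opening: 0.17
```

```bash
python3 st.py
```

```text
t 12.75 pos [0.4365 0.0908 0.131 ] yaw -4.62 z [ 0.007 -0.003 -1.   ] q [-0.022 -0.126  2.211 -0.003  1.049 -1.51 ] F [3.27 0.79 0.88] M [ 0.13 -0.5   0.13] op 0.17
tip [-67.9  -1.2 -14. ] F along slope x,y,n [3.65 0.74 0.29]
```

>>> {"fn": "move_arm", "kwargs": {"plan": [[[0,0,0,0.0009,0.0002,0.0005,0.01],[0,0,0,0.0017,0.0003,0.001,0.01],[0,0,0,0.0026,0.0003,0.0015,0.01],[0,0,0,0.0035,0.0003,0.002,0.01],[0,0,0,0.0044,0.0003,0.0025,0.01]]]}}

```text
time: 13.38
eef_pos: [0.4321, 0.0913, 0.1284]
tcp_rot: [0.04, 0.999, -0.001, 0.004]
contact_force: [3.4, 0.1, 0.8]
opening: 0.169
```

```bash
python3 st.py
```

```text
t 13.38 pos [0.4321 0.0913 0.1284] yaw -4.63 z [ 0.007 -0.003 -1.   ] q [-0.02  -0.133  2.222 -0.003  1.045 -1.509] F [3.41 0.11 0.85] M [ 0.04 -0.54  0.08] op 0.169
tip [-73.1  -1.  -14. ] F along slope x,y,n [3.81 0.07 0.17]
```

>>> {"fn": "move_arm", "kwargs": {"plan": [[[0,0,0,0.0009,0,0.0005,0.01],[0,0,0,0.0017,0,0.001,0.01],[0,0,0,0.0026,0,0.0015,0.01],[0,0,0,0.0035,0,0.002,0.01],[0,0,0,0.0044,0,0.0025,0.01]]]}}

```text
time: 14.0
eef_pos: [0.4277, 0.0917, 0.1258]
tcp_rot: [0.04, 0.999, -0.001, 0.004]
contact_force: [2.0, -0.2, 0.0]
opening: 0.168
```

```bash
python3 st.py
```

```text
t 14.0 pos [0.4277 0.0917 0.1258] yaw -4.63 z [ 0.007 -0.003 -1.   ] q [-0.02  -0.14   2.234 -0.003  1.041 -1.508] F [ 2.   -0.18  0.03] M [-0.02 -0.44  0.06] op 0.168
tip [-78.2  -1.  -14. ] F along slope x,y,n [ 2.2  -0.33  0.15]
```

>>> {"fn": "move_arm", "kwargs": {"plan": [[[0,0,0,0.0009,0,0.0005,0.01],[0,0,0,0.0017,0,0.001,0.01],[0,0,0,0.0026,0,0.0015,0.01],[0,0,0,0.0035,0,0.002,0.01],[0,0,0,0.0044,0,0.0025,0.01]]]}}

```text
time: 14.62
eef_pos: [0.4238, 0.092, 0.1235]
tcp_rot: [0.04, 0.999, -0.001, 0.004]
contact_force: [4.4, -0.2, 0.7]
opening: 0.167
```

```bash
python3 st.py
```

```text
t 14.62 pos [0.4238 0.092  0.1235] yaw -4.63 z [ 0.009 -0.003 -1.   ] q [-0.019 -0.147  2.244 -0.004  1.035 -1.507] F [ 4.41 -0.21  0.71] M [-0.05 -0.76  0.06] op 0.167
tip [-82.7  -1.  -13.8] F along slope x,y,n [ 4.62 -0.17 -0.46]
```

>>> {"fn": "move_arm", "kwargs": {"plan": [[[0,0,0,0.0005,0,0.0003,0.01],[0,0,0,0.001,0,0.0006,0.01],[0,0,0,0.0016,0,0.0009,0.01],[0,0,0,0.0022,0,0.0012,0.01],[0,0,0,0.0026,0,0.0015,0.01]]]}}

```text
time: 15.25
eef_pos: [0.4227, 0.0921, 0.1227]
tcp_rot: [0.04, 0.999, -0.001, 0.006]
contact_force: [7.1, -0.1, 0.0]
opening: 0.164
```

```bash
python3 st.py
```

```text
t 15.25 pos [0.4227 0.0921 0.1227] yaw -4.63 z [ 0.013 -0.003 -1.   ] q [-0.019 -0.151  2.249 -0.004  1.03  -1.507] F [ 7.06 -0.12  0.05] M [-0.04 -1.03  0.06] op 0.164
tip [-83.9  -1.  -13.3] F along slope x,y,n [ 6.57  0.13 -2.35]
```

>>> {"fn": "move_arm", "kwargs": {"plan": [[[0,0,0,0.0015,0,0.0009,0.01],[0,0,0,0.002,0,0.0012,0.01],[0,0,0,0.0025,0,0.0015,0.01],[0,0,0,0.003,0,0.0017,0.01],[0,0,0,0.0034,0,0.002,0.01]]]}}

```text
time: 15.88
eef_pos: [0.4218, 0.0921, 0.1219]
tcp_rot: [0.04, 0.999, -0.001, 0.01]
contact_force: [11.0, -0.7, -0.9]
opening: 0.166
```

```bash
python3 st.py
```

```text
t 15.88 pos [0.4218 0.0921 0.1219] yaw -4.64 z [ 0.019 -0.004 -1.   ] q [-0.019 -0.156  2.256 -0.004  1.022 -1.507] F [10.95 -0.7  -0.86] M [-0.07 -1.25  0.06] op 0.166
tip [-84.9  -1.1 -12.7] F along slope x,y,n [ 9.52 -0.13 -5.1 ]
```

>>> {"fn": "move_arm", "kwargs": {"plan": [[[0,0.3,0,0.0028,0,0.0016,0.01],[0,0.6,0,0.0032,0,0.0018,0.01],[0,0.8,0,0.0036,0,0.0021,0.01],[0,1,0,0.004,0,0.0023,0.01],[0,1,0,0.0043,0,0.0025,0.01]]]}}

```text
time: 16.5
eef_pos: [0.4214, 0.0922, 0.1216]
tcp_rot: [0.041, 0.999, -0.001, 0.006]
contact_force: [10.8, -0.0, 2.2]
opening: 0.167
```

```bash
python3 st.py;python3 look.py p2
```

```text
t 16.5 pos [0.4214 0.0922 0.1216] yaw -4.65 z [ 0.012 -0.003 -1.   ] q [-0.019 -0.152  2.253 -0.003  1.028 -1.508] F [ 1.079e+01 -1.000e-02  2.220e+00] M [-0.06 -1.57  0.07] op 0.167
tip [-85.6  -1.1 -13.8] F along slope x,y,n [10.87  0.55 -2.33]
t 16.5 pos [0.4214 0.0922 0.1216] yaw -4.65 z [ 0.012 -0.003 -1.   ] q [-0.019 -0.152  2.253 -0.003  1.028 -1.508] F [ 1.079e+01 -1.000e-02  2.220e+00] M [-0.06 -1.57  0.07] op 0.167
tip(fk) in ring frame [-85.7  -1.1 -13.7]
scene tip fk px [242 610] bend [172 513] ring0 [416 366]
top tip fk px [363 747] bend [340 841] ring0 [352 456]
```

View pics/scene_p2.png

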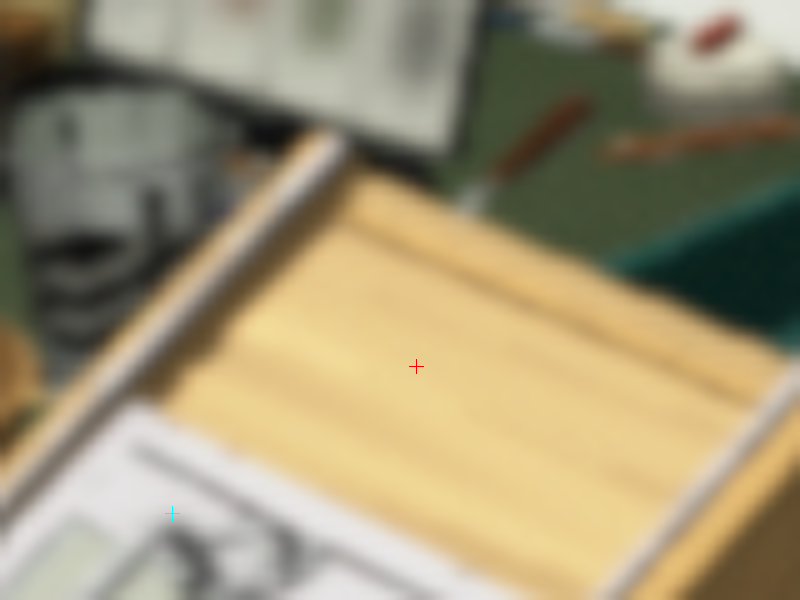

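>>> {"fn": "move_arm", "kwargs": {"plan": [[[0,0.6,0,0.0037,0,0.0021,0.01],[0,0.8,0,0.0042,0,0.0024,0.01],[0,1,0,0.0046,0,0.0026,0.01],[0,1.2,0,0.0049,0,0.0028,0.01],[0,1.2,0,0.0052,0,0.003,0.01]]]}}

```text
time: 17.23
eef_pos: [0.4209, 0.0923, 0.1216]
tcp_rot: [0.041, 0.999, -0.001, 0.002]
contact_force: [7.9, -1.1, 4.5]
opening: 0.163
```

```bash
python3 st.py
```

```text
t 17.23 pos [0.4209 0.0923 0.1216] yaw -4.65 z [ 0.004 -0.001 -1.   ] q [-2.000e-02 -1.480e-01  2.250e+00 -2.000e-03  1.036e+00 -1.508e+00] F [ 7.94 -1.1   4.5 ] M [-0.1  -1.77  0.09] op 0.163
tip [-86.2  -1.  -14.6] F along slope x,y,n [ 9.63 -0.78  1.02]
```

>>> {"fn": "move_arm", "kwargs": {"plan": [[[0,0,0,0.004,0,0.0023,0.01],[0,0,0,0.0045,0,0.0026,0.01],[0,0,0,0.005,0,0.0029,0.01],[0,0,0,0.0055,0,0.0032,0.01],[0,0,0,0.006,0,0.0035,0.01]]]}}

```text
time: 17.85
eef_pos: [0.4201, 0.0924, 0.1209]
tcp_rot: [0.041, 0.999, -0.001, 0.009]
contact_force: [14.8, -0.9, 0.7]
opening: 0.162
```

```bash
python3 st.py; sed -i 's/"scene":(250,170,80,60,10),"top":(240,205,72,54,11)/"scene":(230,190,80,60,10),"top":(240,230,72,54,11)/' look.py; python3 look.py p3
```

```text
t 17.85 pos [0.4201 0.0924 0.1209] yaw -4.66 z [ 0.018 -0.002 -1.   ] q [-1.900e-02 -1.580e-01  2.259e+00 -2.000e-03  1.022e+00 -1.508e+00] F [14.76 -0.86  0.74] M [-0.09 -1.87  0.08] op 0.162
tip [-87.   -1.  -12.8] F along slope x,y,n [ 1.362e+01  1.000e-02 -5.630e+00]
t 17.85 pos [0.4201 0.0924 0.1209] yaw -4.66 z [ 0.018 -0.002 -1.   ] q [-1.900e-02 -1.580e-01  2.259e+00 -2.000e-03  1.022e+00 -1.508e+00] F [14.76 -0.86  0.74] M [-0.09 -1.87  0.08] op 0.162
tip(fk) in ring frame [-87.1  -1.1 -12.8]
scene tip fk px [437 412] bend [367 315] ring0 [616 166]
top tip fk px [362 479] bend [340 574] ring0 [352 181]
```

View pics/scene_p3.png

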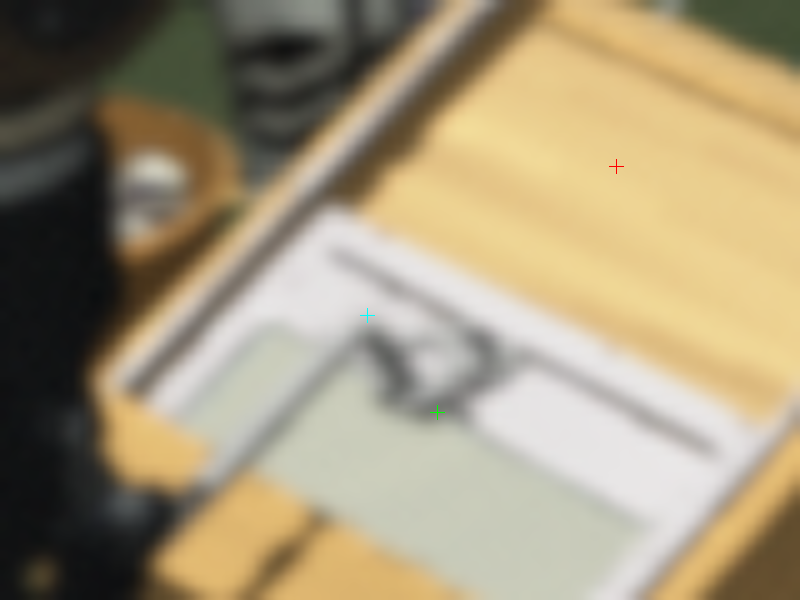

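View pics/top_p3.png

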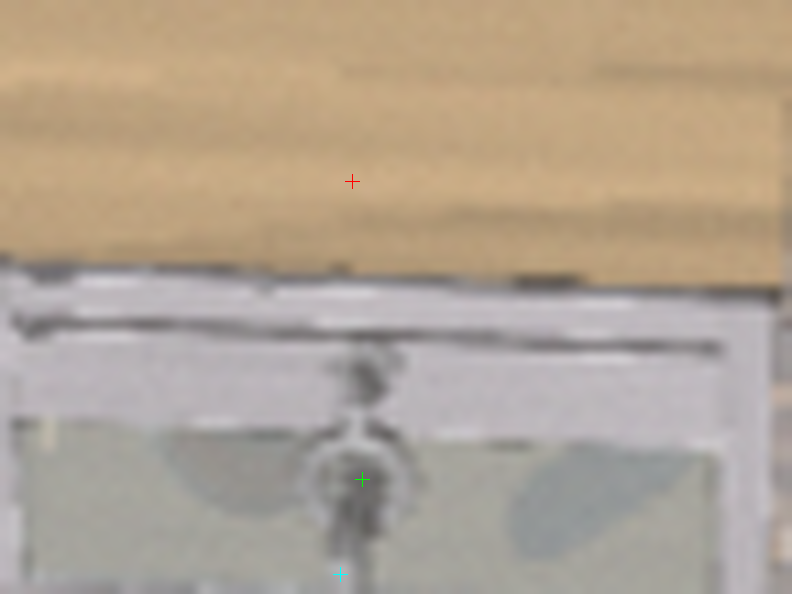

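The scene view shows the prong still deep in the ring, around (405,385), and the pull has reached about 13.6 N, with the seal squeezed some 5 mm. Next I ease off slowly up the slope to centre the prong in the hole.

>>> {"fn": "move_arm", "kwargs": {"plan": [[[0,0,0,0.003,0,0.0017,0.01],[0,0.1,0,0.0015,0,0.0009,0.01],[0,0.3,0,0,0,0,0.01],[0,0.5,0,-0.001,0,-0.0006,0.01],[0,0.6,0,-0.002,0,-0.0012,0.01]]]}}

```text
time: 18.58
eef_pos: [0.421, 0.0923, 0.1215]
tcp_rot: [0.041, 0.999, -0.0, 0.002]
contact_force: [0.9, 0.4, 0.5]
opening: 0.165
```

```bash
python3 st.py
```

```text
t 18.57 pos [0.421  0.0923 0.1215] yaw -4.66 z [ 0.005 -0.001 -1.   ] q [-2.000e-02 -1.480e-01  2.250e+00 -1.000e-03  1.035e+00 -1.509e+00] F [0.88 0.41 0.48] M [ 0.07 -0.3   0.1 ] op 0.165
tip [-86.2  -1.1 -14.8] F along slope x,y,n [1.42 0.16 1.12]
```

>>> {"fn": "move_arm", "kwargs": {"plan": [[[0,0,0,-0.0008,0,-0.0005,0.01],[0,0,0,-0.0016,0,-0.001,0.01],[0,0,0,-0.0024,0,-0.0014,0.01],[0,0,0,-0.0032,0,-0.0018,0.01],[0,0,0,-0.0036,0,-0.0021,0.01]]]}}

```text
time: 19.2
eef_pos: [0.4242, 0.092, 0.1232]
tcp_rot: [0.041, 0.999, -0.0, 0.002]
contact_force: [0.3, 1.4, -1.2]
opening: 0.173
```

```bash
python3 st.py; python3 look.py p4
```

```text
t 19.2 pos [0.4242 0.092  0.1232] yaw -4.67 z [ 0.003 -0.001 -1.   ] q [-2.000e-02 -1.420e-01  2.241e+00 -1.000e-03  1.039e+00 -1.509e+00] F [ 0.27  1.4  -1.23] M [-0.02 -0.03 -0.05] op 0.173
tip [-82.7  -1.2 -15.1] F along slope x,y,n [-0.03  1.1  -0.02]
t 19.2 pos [0.4242 0.092  0.1232] yaw -4.67 z [ 0.003 -0.001 -1.   ] q [-2.000e-02 -1.420e-01  2.241e+00 -1.000e-03  1.039e+00 -1.509e+00] F [ 0.27  1.4  -1.23] M [-0.02 -0.03 -0.05] op 0.173
tip(fk) in ring frame [-82.4  -1.1 -14.9]
scene tip fk px [451 404] bend [383 306] ring0 [616 166]
top tip fk px [364 458] bend [341 550] ring0 [352 181]
```

View pics/scene_p4.png

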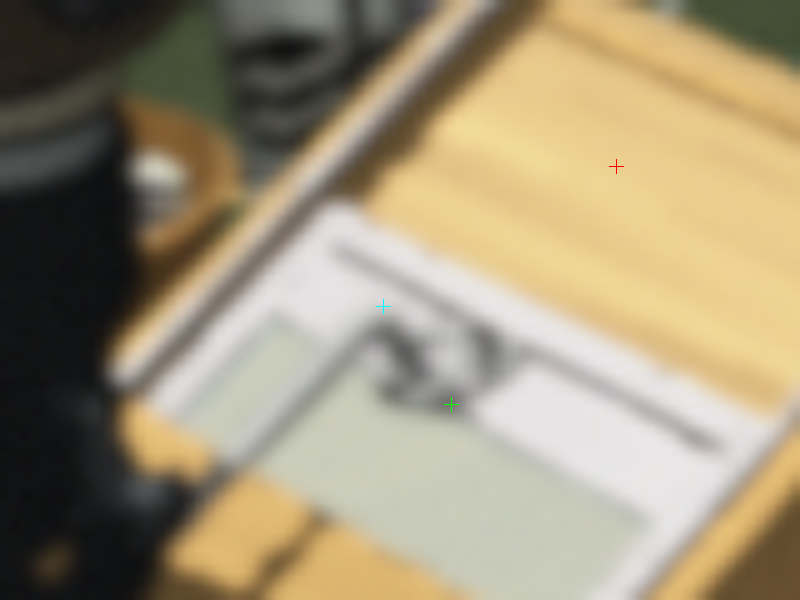

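View pics/top_p4.png

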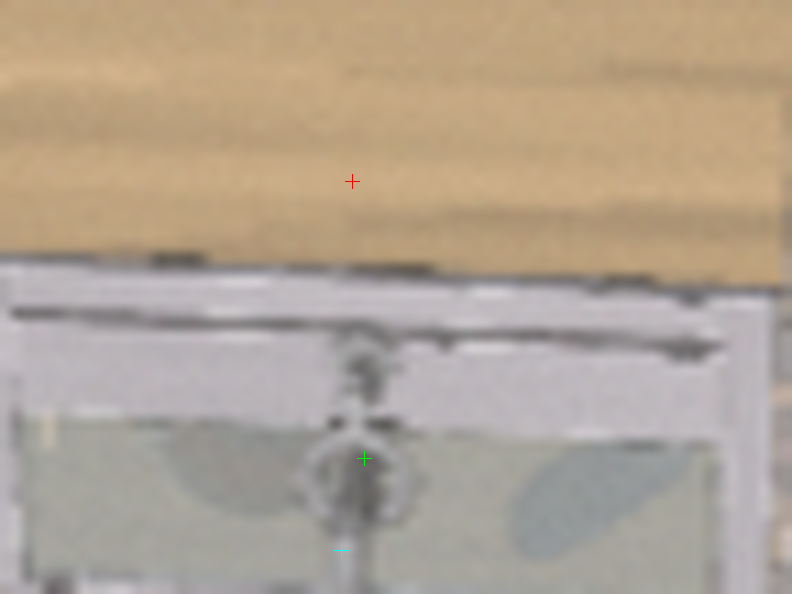

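>>> {"fn": "move_arm", "kwargs": {"plan": [[[0,0,0,-0.0006,0.0003,-0.0004,0.01],[0,0,0,-0.0012,0.0005,-0.0007,0.01],[0,0,0,-0.0002,0.0005,-0.0024,0.01],[0,0,0,0.0008,0.0005,-0.0042,0.01],[0,0,0,0.0018,0.0005,-0.0059,0.01]]]}}

```text
time: 19.92
eef_pos: [0.4226, 0.0927, 0.1295]
tcp_rot: [0.041, 0.999, -0.0, 0.002]
contact_force: [0.2, -0.1, -2.1]
opening: 0.165
```

```bash
python3 st.py
```

```text
t 19.93 pos [0.4226 0.0927 0.1295] yaw -4.67 z [ 0.004 -0.001 -1.   ] q [-1.900e-02 -1.560e-01  2.240e+00 -1.000e-03  1.053e+00 -1.508e+00] F [ 0.2  -0.07 -2.06] M [-0.02  0.06 -0.07] op 0.165
tip [-80.9  -0.6  -8.7] F along slope x,y,n [-0.41 -0.37 -0.76]
```

Forces stay near zero, so I keep lifting out along the normal.

>>> {"fn": "move_arm", "kwargs": {"plan": [[[0,0,0,0.002,0,-0.0035,0.01],[0,0,0,0.004,0,-0.007,0.01],[0,0,0,0.0065,0,-0.0113,0.01],[0,0,0,0.0095,0,-0.0165,0.01],[0,0,0,0.0125,0,-0.0217,0.01]]]}}

```text
time: 20.55
eef_pos: [0.4098, 0.0937, 0.1515]
tcp_rot: [0.041, 0.999, -0.0, 0.002]
contact_force: [-0.4, 0.5, -1.1]
opening: 0.171
```

```bash
python3 st.py; python3 look.py p5
```

```text
t 20.55 pos [0.4098 0.0937 0.1515] yaw -4.66 z [ 0.004 -0.001 -1.   ] q [-1.700e-02 -2.210e-01  2.250e+00 -1.000e-03  1.108e+00 -1.506e+00] F [-0.38  0.54 -1.14] M [-0.02  0.06 -0.03] op 0.171
tip [-81.   -0.6  16.8] F along slope x,y,n [-0.48  0.19  0.35]
t 20.55 pos [0.4098 0.0937 0.1515] yaw -4.66 z [ 0.004 -0.001 -1.   ] q [-1.700e-02 -2.210e-01  2.250e+00 -1.000e-03  1.108e+00 -1.506e+00] F [-0.38  0.54 -1.14] M [-0.02  0.06 -0.03] op 0.171
tip(fk) in ring frame [-80.4  -0.5  17.2]
scene tip fk px [406 329] bend [335 227] ring0 [616 166]
top tip fk px [345 516] bend [322 612] ring0 [352 181]
```

View pics/scene_p5.png

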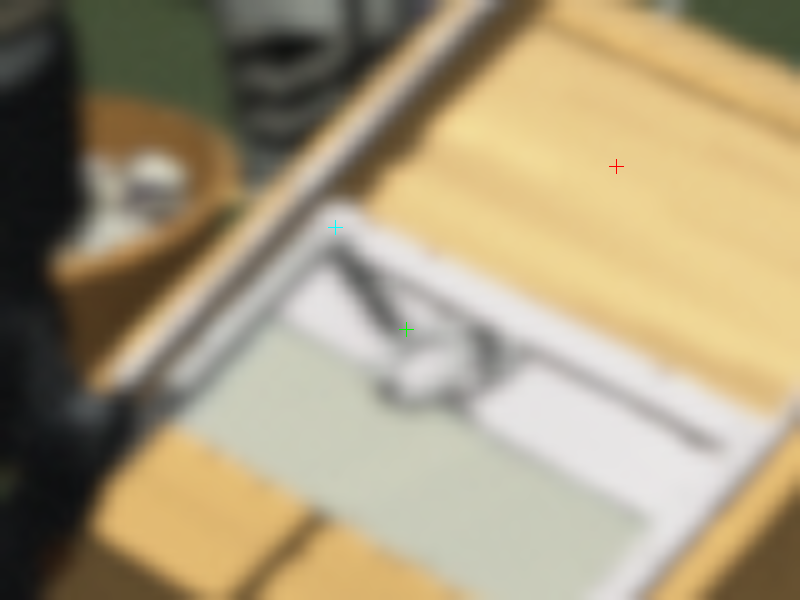

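View pics/top_p5.png

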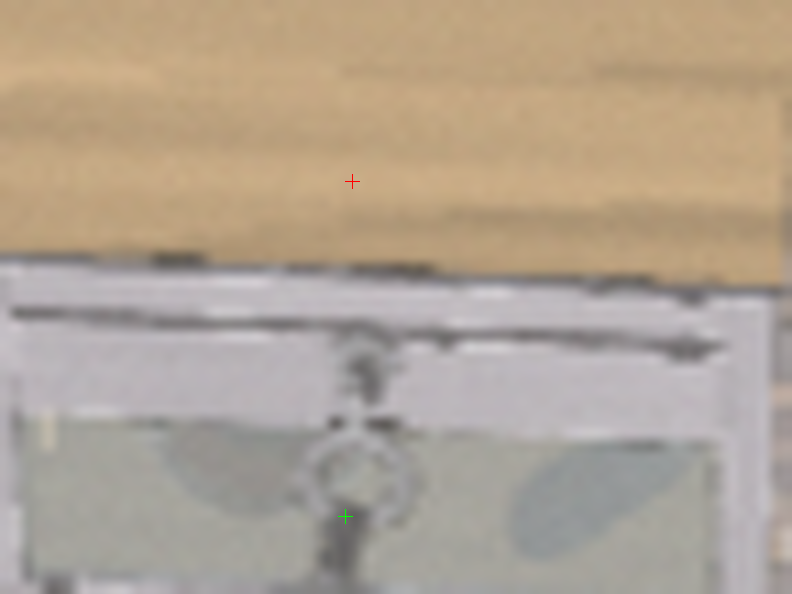

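The hook is clear of the ring, with the prong tip at scene (395,330) and top (345,510). The sash edge lines in the top view are unchanged since before the lift, so the sash was not dragged. Now I carry the pole back to its rest.

```bash
python3 - <<'E'
from tool import *
for p in [(.43,.06,.25),(.6013,-.2105,.25),(.6013,-.2105,.11),(.6013,-.2105,.0802)]: print(rows(p,Rg))
E
```

```text
[0.1, -0.0, 4.3, -0.023, -0.0321, -0.0979]
[0.1, -0.0, 4.3, -0.2157, -0.2878, -0.0967]
[0.1, -0.0, 4.3, -0.2149, -0.2877, 0.0433]
[0.1, -0.0, 4.3, -0.2147, -0.2877, 0.0731]
```

>>> {"fn": "move_arm", "kwargs": {"plan": [[[0,0,0,0.003,0,-0.03,0.01],[0,0,0,0,-0.005,-0.065,0.01],[0,0,0.5,-0.015,-0.02,-0.098,0.01],[0,0,1,-0.042,-0.056,-0.11,0.01],[0,0,2,-0.072,-0.096,-0.11,0.01]]]}}

```text
time: 21.28
eef_pos: [0.475, -0.0086, 0.2644]
tcp_rot: [0.058, 0.998, -0.001, 0.005]
contact_force: [0.9, 0.9, -1.2]
opening: 0.164
```

```bash
python3 - <<'E'
from tool import *
show()
for p in [(.6013,-.2105,.25),(.6013,-.2105,.12),(.6013,-.2105,.0802)]: print(rows(p,Rg))
E
```

```text
t 21.27 pos [ 0.475  -0.0086  0.2644] yaw -6.62 z [ 0.01  -0.002 -1.   ] q [-2.320e-01 -2.000e-01  2.020e+00  1.000e-03  1.312e+00 -1.688e+00] F [ 0.91  0.92 -1.24] M [ 0.03 -0.    0.03] op 0.164
[0.1, 0.2, 2.4, -0.1486, -0.186, 0.016]
[0.1, 0.2, 2.4, -0.1474, -0.1859, 0.146]
[0.1, 0.2, 2.4, -0.147, -0.1859, 0.1858]
```

>>> {"fn": "move_arm", "kwargs": {"plan": [[[0,0,0.5,-0.035,-0.045,0,0.01],[0,0,1,-0.07,-0.09,0.005,0.01],[0,0.1,1.7,-0.105,-0.135,0.01,0.01],[0,0.2,2.4,-0.135,-0.17,0.015,0.01],[0.1,0.2,2.4,-0.1486,-0.186,0.02,0.01]]]}}

```text
time: 21.9
eef_pos: [0.6021, -0.2129, 0.2449]
tcp_rot: [0.08, 0.997, -0.001, 0.003]
contact_force: [-0.5, -0.1, -1.5]
opening: 0.166
```

```bash
cat > look2.py <<'E'
import sys
from tool import *
tag=sys.argv[1]; show()
im={n:read_camera(n) for n in C}
for n,(a,b,w,h,k) in {"scene":(325,215,100,110,5),"top":(345,185,80,110,5)}.items():
    s=cv2.resize(im[n][b:b+h,a:a+w,::-1],None,fx=k,fy=k,interpolation=cv2.INTER_CUBIC)
    t,PR=tip_now()
    o=t-PR.apply(TIP)
    for P,col in ((t,(0,255,0)),(o+PR.apply([.1472,0,.085]),(255,255,0)),(o+PR.apply([.052,0,.03]),(0,0,255))):
        q=((proj(n,P)[0]-[a,b]+.5)*k-.5).round().astype(int); cv2.drawMarker(s,tuple(int(v) for v in q),col,cv2.MARKER_CROSS,14,1)
    cv2.imwrite(f"pics/{n}_{tag}.png",s)
for p in [(.6013,-.2105,.12),(.6013,-.2105,.09),(.6013,-.2105,.0802)]: print(rows(p,Rg))
E
python3 look2.py r1
```

```text
t 21.9 pos [ 0.6021 -0.2129  0.2449] yaw -9.14 z [ 0.005 -0.003 -1.   ] q [-0.499  0.194  1.662  0.     1.28  -1.91 ] F [-0.48 -0.11 -1.5 ] M [0.01 0.   0.02] op 0.166
[-0.0, -0.1, -0.2, 0.001, 0.0019, 0.1241]
[-0.0, -0.1, -0.2, 0.0011, 0.002, 0.1541]
[-0.0, -0.1, -0.2, 0.0012, 0.002, 0.1639]
```

View pics/scene_r1.png

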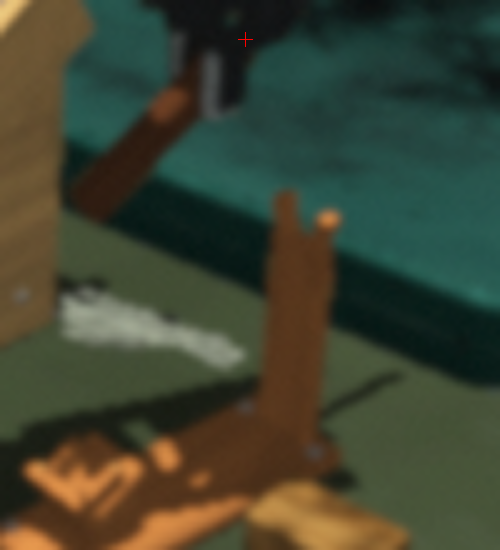

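View pics/top_r1.png

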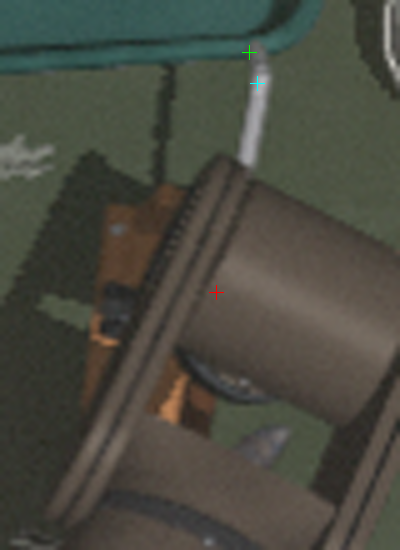

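>>> {"fn": "move_arm", "kwargs": {"plan": [[[0,0,-0.2,0.0008,0.002,0.03,0.01],[0,0,-0.2,0.001,0.002,0.07,0.01],[0,0,-0.2,0.001,0.002,0.1,0.01],[0,-0.1,-0.2,0.001,0.002,0.125,0.01],[0,-0.1,-0.2,0.001,0.002,0.13,0.01]]]}}

```text
time: 22.62
eef_pos: [0.5996, -0.2088, 0.1119]
tcp_rot: [0.078, 0.997, 0.0, 0.001]
contact_force: [0.1, 0.2, -0.2]
opening: 0.167
```

```bash
sed -i 's/(0,0,255))):/(0,0,255)),(o+PR.apply([-.052,0,-.03]),(255,0,255))):/' look2.py; python3 look2.py r2
```

```text
t 22.62 pos [ 0.5996 -0.2088  0.1119] yaw -8.9 z [ 0.001  0.    -1.   ] q [-4.950e-01  3.180e-01  1.768e+00  1.000e-03  1.055e+00 -1.911e+00] F [ 0.07  0.25 -0.16] M [-0.01  0.04 -0.03] op 0.167
[0.0, -0.1, 0.1, -0.0004, -0.0007, -0.0058]
[0.0, -0.1, 0.1, -0.0002, -0.0006, 0.0242]
[0.0, -0.1, 0.1, -0.0002, -0.0006, 0.034]
```

View pics/scene_r2.png

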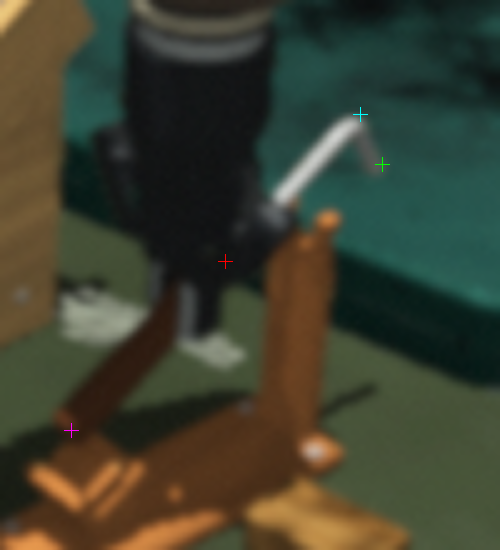

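View pics/top_r2.png

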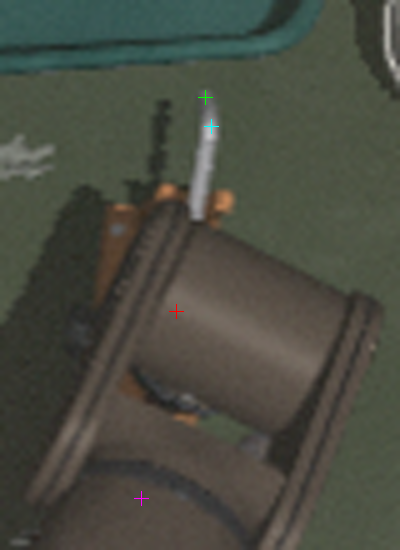

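>>> {"fn": "move_arm", "kwargs": {"plan": [[[0,0,0,-0.0003,-0.0006,0.008,0.01],[0,-0.1,0.1,-0.0003,-0.0006,0.015,0.01],[0,-0.1,0.1,-0.0003,-0.0006,0.021,0.01],[0,-0.1,0.1,-0.0003,-0.0006,0.026,0.01],[0,-0.1,0.1,-0.0003,-0.0006,0.029,0.01]]]}}

```text
time: 23.35
eef_pos: [0.6013, -0.2105, 0.0846]
tcp_rot: [0.079, 0.997, -0.001, 0.003]
contact_force: [-0.1, -0.3, -1.4]
opening: 0.166
```

```bash
python3 - <<'E'
from tool import *
show()
print(rows((.6013,-.2105,.0802),Rg))
E
```

```text
t 23.35 pos [ 0.6013 -0.2105  0.0846] yaw -9.02 z [ 0.006 -0.002 -1.   ] q [-4.960e-01  3.540e-01  1.778e+00  1.000e-03  1.004e+00 -1.910e+00] F [-0.06 -0.32 -1.37] M [-0.06  0.03  0.03] op 0.166
[0.0, 0.0, -0.0, -0.0, -0.0, 0.0044]
```

>>> {"fn": "move_arm", "kwargs": {"plan": [[[0,0,0,0,0,0.001,0.01],[0,0,0,0,0,0.002,0.01],[0,0,0,0,0,0.003,0.01],[0,0,0,0,0,0.004,0.01],[0,0,0,0,0,0.0045,0.01]]]}}

```text
time: 23.98
eef_pos: [0.6014, -0.2105, 0.0805]
tcp_rot: [0.079, 0.997, -0.001, 0.003]
contact_force: [-0.9, 0.0, 1.1]
opening: 0.171
```

```bash
python3 - <<'E'
from tool import *
show()
E
python3 look2.py r3
```

```text
t 23.98 pos [ 0.6014 -0.2105  0.0805] yaw -9.02 z [ 0.006 -0.002 -1.   ] q [-4.960e-01  3.590e-01  1.779e+00  1.000e-03  9.960e-01 -1.910e+00] F [-0.94  0.01  1.07] M [0.13 0.19 0.03] op 0.171
t 23.98 pos [ 0.6014 -0.2105  0.0805] yaw -9.02 z [ 0.006 -0.002 -1.   ] q [-4.960e-01  3.590e-01  1.779e+00  1.000e-03  9.960e-01 -1.910e+00] F [-0.94  0.01  1.07] M [0.13 0.19 0.03] op 0.171
[0.0, 0.0, -0.0, -0.0002, -0.0, -0.0395]
[0.0, 0.0, -0.0, 0.0, -0.0, -0.0095]
[0.0, 0.0, -0.0, 0.0001, 0.0, 0.0003]
```

View pics/scene_r3.png

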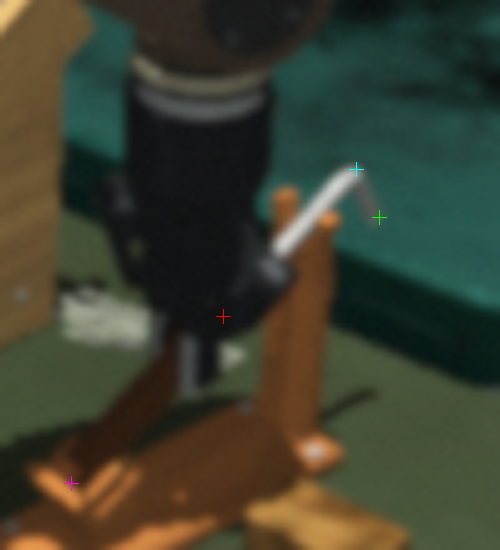

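The pole is seated: the support force went from -1.4 to +1.1 N at the grip pose, the rod lies in the fork near (295,235), and the heel is in the saddle at (75,480). I open the gripper.

>>> {"fn": "move_arm", "kwargs": {"plan": [[[0,0,0,0,0,0,0.01],[0,0,0,0,0,0,0.02],[0,0,0,0,0,0,0.035],[0,0,0,0,0,0,0.06],[0,0,0,0,0,0,0.085]]], "force": 20}}

```text
time: 24.7
eef_pos: [0.6014, -0.2105, 0.0805]
tcp_rot: [0.079, 0.997, -0.001, 0.003]
contact_force: [0.2, 0.7, -0.5]
opening: 0.823
```

>>> {"fn": "move_arm", "kwargs": {"plan": [[[0,0,0,0,0,0,0.085],[0,0,0,0,0,0,0.085],[0,0,0,0,0,0,0.085],[0,0,0,0,0,-0.01,0.085],[0,0,0,0,0,-0.03,0.085]]]}}

```text
time: 25.32
eef_pos: [0.6007, -0.2102, 0.1107]
tcp_rot: [0.079, 0.997, -0.0, 0.002]
contact_force: [-0.1, 0.2, 0.6]
opening: 0.99
```

```bash
python3 look2.py r4
```

```text
t 25.32 pos [ 0.6007 -0.2102  0.1107] yaw -9.02 z [ 0.005 -0.001 -1.   ] q [-4.960e-01  3.200e-01  1.767e+00  1.000e-03  1.049e+00 -1.910e+00] F [-0.13  0.21  0.57] M [-0.    0.03 -0.  ] op 0.99
[-0.1, 0.4, -0.0, 0.0022, 0.0007, -0.0051]
[-0.1, 0.4, -0.0, 0.0027, 0.0009, 0.0249]
[-0.1, 0.4, -0.0, 0.0028, 0.0009, 0.0347]
```

View pics/scene_r4.png

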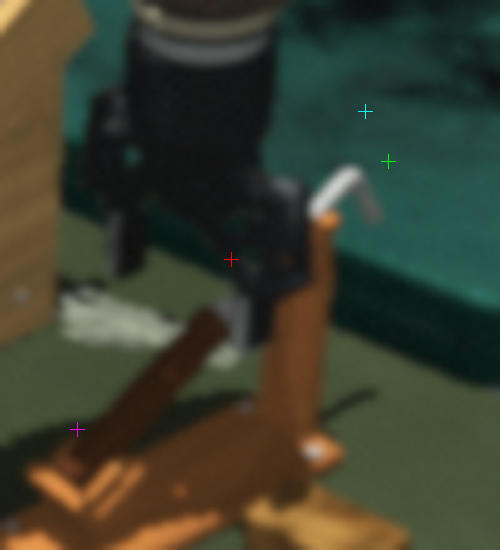

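Released: the pole stays in its rest, with the bend at (352,172) and the heel in the saddle, as before. I retreat upward and clear the view.

>>> {"fn": "move_arm", "kwargs": {"plan": [[[0,0,0,0,0,-0.04,0.085],[0,0,0,0,0,-0.09,0.085],[0,0,0,0,0,-0.14,0.085],[0,0,0,0.02,-0.02,-0.18,0.085],[0,0,0,0.05,-0.06,-0.2,0.085]]]}}

```text
time: 26.05
eef_pos: [0.5428, -0.262, 0.3187]
tcp_rot: [0.077, 0.997, -0.004, 0.009]
contact_force: [1.0, -0.6, -0.7]
opening: 0.993
```

>>> {"fn": "move_arm", "kwargs": {"plan": [[[0,0,0,0.01,-0.045,0,0.085],[0,0,0,0.02,-0.1,0,0.085],[0,0,0,0.03,-0.15,0,0.085],[0,0,0,0.03,-0.18,0,0.085],[0,0,0,0.03,-0.18,0,0.085]]]}}

```text
time: 26.68
eef_pos: [0.4846, -0.4371, 0.3193]
tcp_rot: [0.079, 0.997, -0.004, 0.009]
contact_force: [-0.7, -0.5, -0.1]
opening: 0.994
```

```bash
python3 - <<'E'
from mv import *
show()
a=[]
for n,(u,v,w,h,k) in {"scene":(225,175,190,170,4),"top":(215,195,200,110,4)}.items():
    im=read_camera(n)[:,:,::-1]
    old=cv2.imread(f"pics/{n}0.png")
    A=cv2.resize(old[v:v+h,u:u+w],None,fx=2,fy=2,interpolation=cv2.INTER_CUBIC)
    B=cv2.resize(im[v:v+h,u:u+w],None,fx=2,fy=2,interpolation=cv2.INTER_CUBIC)
    cv2.imwrite(f"pics/{n}_end.png",np.hstack([A,B]) if n=="scene" else np.vstack([A,B]))
    cv2.imwrite(f"pics/{n}_full_end.png",im)
E
```

```text
t 26.68 pos [ 0.4846 -0.4371  0.3193] yaw -9.02 z [ 0.018 -0.009 -1.   ] q [-0.892  0.175  1.549  0.008  1.399 -2.307] F [-0.72 -0.47 -0.12] M [ 0.02  0.07 -0.01] op 0.994
```

View pics/scene_end.png

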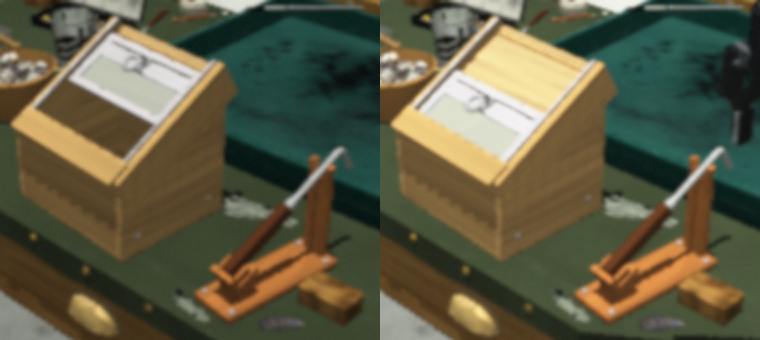

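View pics/top_end.png

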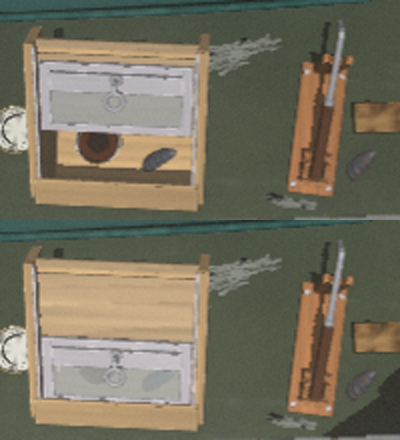

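```bash
python3 - <<'E'
import cv2,numpy as np
# rest/bystanders registration: initial vs end, and sash edge p4/p5/end in top
a=cv2.imread("pics/top0.png",0).astype(np.float32);b=cv2.imread("pics/top_full_end.png",0).astype(np.float32)
for nm,(x,y,w,h) in {"block":(386,240,34,26),"shell":(386,266,20,18),"pole tip":(376,203,14,22),"rest":(356,270,26,26),"lid":(208,245,18,30),"cabinet":(228,285,90,16)}.items():
    A=a[y:y+h,x:x+w];B=b[y:y+h,x:x+w]; print(nm,cv2.phaseCorrelate(A,B,cv2.createHanningWindow((w,h),cv2.CV_32F)),np.abs(A-B).mean().round(1))
E
```

```text
block ((0.001953499851044427, 0.44882898295144), 1.0233129375756032) 4.2
shell ((-0.12402592324474959, -0.2439130386636279), 0.7976358579264746) 1.3
pole tip ((0.6057218970605964, -0.12296818989235447), 1.0143017305268183) 4.8
rest ((0.5493553960299522, 0.4106125663190774), 1.0171424613240978) 5.1
lid ((-0.017666740256691682, 0.027740499171668986), 0.982491006453832) 2.6
cabinet ((0.016177467986324245, 0.3600708800884789), 1.057827141880989) 3.2
```

Before and after match for the rest, pole, block, shell and lid, and the sash is down against the nosing. I check that the sash has not crept since the unhooking, then hand in.

```bash
python3 - <<'E'
import cv2,numpy as np
p=[cv2.imread(f"pics/top_{t}.png",0) for t in("p3","p4","p5")]
e=cv2.imread("pics/top_full_end.png",0)[230:284,240:312]; e=cv2.resize(e,None,fx=11,fy=11,interpolation=cv2.INTER_CUBIC)
win=np.s_[225:460,480:700]
for q,n in zip(p+[e],("p3","p4","p5","end")):
    A=p[2][win].astype(np.float32);B=q[win].astype(np.float32)
    s,_=cv2.phaseCorrelate(A,B,cv2.createHanningWindow(A.shape[::-1],cv2.CV_32F)); print(n,"shift px",np.round(np.array(s)/11,2))
from plant import ticket
print(ticket.sign_off())
E
```

```text
p3 shift px [-0.01 -0.  ]
p4 shift px [0.04 0.01]
p5 shift px [ 0.05 -0.  ]
end shift px [0.05 0.  ]
the job is handed in; nothing more can be done
None
```

The sash is down in its seal, the pole is back in its rest, and I handed the job in at about 27 s.

- **Hooking:** I gripped the handle 30 mm forward of its middle and put the prong into the ring along the slope normal. There was no noticeable contact force on the way in.
- **Pulling:** The sash slid down with about 3.3 N of pull. It met the seal about 78 mm below where it started, and I pressed it in a further 5 mm or so. The pull reached about 13.6 N along the slope, with a total force of about 15 N, under the ring's 22 N limit.
- **Unhooking:** I eased off, centred the prong in the ring and lifted it out, with forces within about 1 N of zero.
- **Putting back:** I lowered the pole to the pose where I had gripped it. It seated with about 2.5 N of support, and I let go.

**Last checks:**
- Pole, rest, block, shell and lid match the first top picture to about half a pixel, roughly 1.5 mm. The mug, brush and tape were not checked separately.
- The hand kept clear of the cabinet in the pictures I took.
- The sash had not moved between the unhooking and the final picture.
- **Squeeze not measured:** the remaining squeeze is worked out from the forces at about 7 N, against the 6 N needed.
- **Disagreement:** by eye the sash edge came back about 1.5 mm when the pull was eased off. The automatic picture comparison showed no shift there; I read that as the comparison missing it, so it may also miss a small movement elsewhere.

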